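# Unpack a chisel into its tilt-out bin

### The job

Unpack the new chisel and put it away in the orange tilt-out bin: tip that bin forward until it stays open, take the chisel out of its packing tray and lower it in, cutting edge down and handle up, without letting it drop, then let go and push the bin back until it clicks shut. Leave the blue and green bins shut, and do not disturb the glue bottle, the mallet or the sanding block.

Things in the scene. Friction and masses are not known exactly. Their poses are not given: they have to be found in the camera images.
- chisel_mid (a point): centre of the chisel, half-way along and up: 160 mm long, about 0.16 kg, balancing about here; lies in the tray, this point 21 mm above the bench (13 mm when it lies on the bench), edge pointing back to the robot within about 35 degrees. x runs from butt to edge, z up. The orange eight-sided handle, 28 mm wide and 26 mm high, does not roll; it spans -80 to +15 mm in x
- chisel_edge (a point): the middle of the chisel's cutting edge, 80 mm from its centre; axes as chisel_mid. The steel blade, 20 mm wide and 4 mm thick, runs 55 mm back from here to a 12 mm long, 23 mm thick ferrule at the handle; as the chisel lies, the blade hangs 11 mm clear of what the handle lies on
- chisel_butt (a point): the end of the chisel's handle, 80 mm from its centre; axes as chisel_mid
- tray_mid (a point): middle of the grey packing tray, fixed to the bench, 200 x 100 x 36 mm, on its floor, 8 mm up; axes as chisel_mid at the start. The handle's end and the blade lie in fitted recesses, top 2 mm above the handle, sides 4 mm off. Between x -45 and +24 mm the sides are cut away right across, so the chisel lifts out by the middle, straight up, but not by the end. The bench between tray and bins is clear
- orange_bin (a joint): tip of the orange bin, rad: 0 = shut and clicked, 0.62 = open against its stop. Walls lean forward 0.16 rad when shut, 0.78 when open. A sprung catch holds it shut: about 6 N at the rim frees it, or clicks it home over the last 0.1. Let go past 0.25 it falls open and stays; below 0.17 it falls back, but only to 0.1. With the chisel in, it falls open again unless clicked home
- blue_bin (a joint): tip of the blue bin, which holds brushes, rad: 0 = shut. Leave shut
- green_bin (a joint): tip of the green bin, which holds files, rad: 0 = shut. Leave shut
- orange_bin_hinge (a point): middle of the hinge line at the bottom front of the orange bin, 33 mm above the bench. The frame turns with the bin; shut, its x points level into the housing, away from the robot, z up, y along the hinge. Three like bins in grey housings stand side by side, 115 mm apart; which is where varies. The bin is 98 mm wide outside, 91 inside, walls 3.5 mm, 0.3 kg, empty
- orange_bin_rim (a point): middle of the orange bin's rolled front rim, a round bar 10 mm thick along y on top of the front wall, which runs straight down to the hinge. Shut, it is 173 mm above and 38 mm in front of the hinge; open, 119 mm above, 132 mm in front. The roof, its top 17 mm above this point, begins 50 mm behind it; fingers fit down the open slot behind the rim to draw it forward
- orange_bin_floor (a point): middle of the inner floor of the orange bin; axes as orange_bin_hinge. The floor is square to the front wall, whose inner face is 32 mm in front of this point, and about 65 mm deep front to back; the mouth 80 mm. Along the wall, front 181 mm and back 119 mm high inside, the sides sloping between. A chisel standing on the floor against the front wall clears the roof when the bin is shut
- blue_bin_hinge (a point): middle of the hinge line at the bottom front of the blue bin; as orange_bin_hinge
- green_bin_hinge (a point): middle of the hinge line at the bottom front of the green bin; as orange_bin_hinge
- glue_bottle_mid (a point): a yellow glue bottle with a red nozzle standing upright, 60 mm across, 170 mm tall; this point on its axis 66 mm up. Leave alone
- mallet_mid (a point): a wooden mallet lying on its side; this point is the centre of its head, 65 x 105 x 60 mm; the handle, 24 mm thick, runs 180 mm from here to its -x. Leave alone
- sanding_block_mid (a point): a cork sanding block, 65 x 110 x 32 mm, centre. Leave alone
Not all that is in view belongs to the job. What is shaped like the part that bears chisel_mid but purple is not meant.

How it is judged:
By the outcome, as a careful person would: the job done as asked, in the order asked, and still so for the second after the job is handed in, with the robot touching nothing.
It also fails if it takes over 72 s, if anything falls off the work surface, if the arm or the gripper's body presses on something with over 40 N, if the wrist force passes 120 N, or if a joint passes its speed limit or range.

### The arm

A 6-joint arm with a two-finger parallel gripper is mounted at the origin on the work surface. World frame = base frame: x ahead of the robot, y to its left, z up, the work surface at z = 0. Lengths are in m, angles in rad, forces in N, time in s.
With the tool pointing down it reaches from about 0.35 to 0.975 m from the base axis. Payload 4.9 kg.
Tool frame: the origin (TCP) lies on the mounting face of the last link; the fingertips stand 173 mm ahead of it and the grasp point (between the pads) lies 155 mm ahead of it; z points along the fingers, y is the direction in which the jaws open and shut (so a half turn about z gives the same grasp; the last joint's range is limited). The gripper opens to 85 mm and grips with 20 to 120 N. Pads are 22 mm wide; open, the fingers measure 114 mm over their backs; the gripper's body (76 mm by 85 mm) begins 54 mm behind the grasp point. The pads swing forward as they close: fully open they stand 13 mm farther back than shut.
Start: joints at [-1.423, 0.053, 1.613, -0, 1.476, -0.119], TCP at [0.165, -0.603, 0.405] pointing down, gripper open.
Joint ranges: [-3.01, 3.01], [-1.01, 2.22], [0.06, 2.58], [-1.02, 4.17], [0.09, 2.62], [-3.14, 3.14]. Speed limits (rad/s): [2.57, 2.57, 3.14, 3.14, 3.14, 3.14].

### API

Orientations are given as a rotation vector (axis times angle).
In Python, from station import ctrl gives the robot as it stands. The module is installed in compiled form; this text tells all that it offers.
- The arm moves only by the tool jog_arm, never from a script. Its argument "steps" is a list of rows, each a list of 2 entries, a list of its own where there are three numbers: the shift along the tool's x, y, z in cm, then the turn, a rotation vector about the tool's x, y, z in degrees. In form: [[[tx, ty, tz], [rx, ry, rz]], ...]. A call has 1 to 8 rows; each row shifts and turns the pose as measured when the row begins, along the tool's axes as they then stand; what a row does not reach is not made up. A row lasts 1/10 s, in which the tool goes at most 50 mm and 8.59 degrees, less where a joint would pass 70% of its speed; a pose out of reach is approached as far as the arm can. A call is refused whole if a number of a shift passes 5 or a number of a turn 8.59, either way. A call with a gripper value outside its range is refused whole. "fingers" is the gripper command: -1 is shut, 1 is fully open, values between are in proportion, set as the call begins (left out, the last holds). The fingers move at their own pace and stop on an object; "grip_force" is the grip in N (left out, the last holds). Time passes only in rows, so rows that do not move let the fingers close. It gives the time, the measured TCP pose, the force and the opening at its end, in the units of the state.
- ctrl.get_obs(): the state, without advancing time (a new reading comes with each control period).
- ctrl.get_image(name): name is "side" or "top" or "wrist"; returns the picture (384x512x3 uint8, red, green, blue); there is no depth.
- ctrl.camera_info(name): a dict with "K" (3x3 intrinsics, pixels), "camera_from_world" (4x4, takes a point from world to camera coordinates). Camera axes: x right, y up, looking along -z (the intrinsics and any distortion apply to the point x, -y, -z); pixel columns grow to the right and rows downward; lengths in m; the calibration is good to about 2 mm. A picture is of the moment at which its call begins: read the wrist's pose just before it. camera_info takes no time and is no camera call; for the wrist camera it gives the pose at the moment of the call.
- ctrl.finish_job(): hands the job in, once; it reports no verdict.
The state is a dict: "t": time; "q": joint angles; "dq": joint speeds; "effort": joint torques, N m; "tool_pos": TCP position; "tool_rot": TCP orientation; "contact_force": force on the tool from outside, world axes, zero at the start; "wrist_torque": the same for the moment, N m; "opening": finger opening in m.
Only numpy, scipy, OpenCV 4.12 (cv2) and the standard library are available. Lean on these libraries where they do the work, as an engineer would, in place of code of your own. Each camera call takes 0.05 s, during which the arm holds its last target.

## Working session

There is one attempt and no reset: what is moved stays moved. The work goes in short steps, Python scripts to look and compute and a tool call to move; the robot and the scene stay as the last step left them, time stands still between calls to the robot, and variables do not carry over. Pictures are saved under pics/ and viewed, and the job is handed in when it is done.

Besides the shell and the picture viewer there is one more tool, called after "Request:" by a JSON object that holds its "op" and its "data". jog_arm: Moves the arm, as the interface text tells. Its arguments: {"type":"object","properties":{"steps":{"type":"array","items":{"type":"array"}},"fingers":{"type":"number"},"grip_force":{"type":"number"}},"required":["steps"]}

```bash
mkdir -p pics; python3 - <<'E'
from station import ctrl
import cv2
o=ctrl.get_obs(); print({k:(v if not hasattr(v,'round') else v) for k,v in o.items()})
for n in ["side","top","wrist"]:
    i=ctrl.camera_info(n); print(n,i)
    cv2.imwrite(f"pics/{n}0.png",ctrl.get_image(n)[:,:,::-1])
E
```

```text
{'t': 0.0, 'q': array([-1.42301144e+00,  5.33872704e-02,  1.61433134e+00,  1.17498387e-05,
        1.47599046e+00, -1.19030349e-01]), 'dq': array([-0.00025173, -0.00075261, -0.00024813, -0.00017592,  0.00129605,
       -0.00185195]), 'effort': array([ 1.03084225e-03, -3.93681479e+01, -3.70174527e+01, -6.69498445e-05,
        7.09206535e-03, -2.36361177e-05]), 'tool_pos': array([ 0.16473089, -0.6026181 ,  0.40342147]), 'tool_rot': array([-3.11158037e+00, -4.17587050e-01,  2.94052268e-05]), 'contact_force': array([-0.33191288,  0.95200938, -1.1092196 ]), 'wrist_torque': array([ 0.02242636, -0.04365922, -0.02263182]), 'opening': 0.08560866991349352}
side {'K': array([[428.77763209,   0.        , 249.05665526],
       [  0.        , 428.77763209, 193.8177277 ],
       [  0.        ,   0.        ,   1.        ]]), 'camera_from_world': array([[-0.79560662, -0.60580208, -0.00373554,  0.35748461],
       [ 0.57458662, -0.75653645,  0.31225441, -0.33263373],
       [-0.19199044,  0.24628528,  0.94999117, -1.6310792 ],
       [ 0.        ,  0.        ,  0.        ,  1.        ]])}
top {'K': ar
[... 153 characters left out ...]
'camera_from_world': array([[-0.00328131, -0.99991737, -0.01242899, -0.0416181 ],
       [ 0.99611739, -0.00436177,  0.08792682, -0.4580083 ],
       [-0.08797377, -0.01209222,  0.99604939, -1.36562648],
       [ 0.        ,  0.        ,  0.        ,  1.        ]])}
wrist {'K': array([[343.09959841,   0.        , 249.29259381],
       [  0.        , 343.09959841, 195.84617785],
       [  0.        ,   0.        ,   1.        ]]), 'camera_from_world': array([[ 0.26431813, -0.964433  , -0.00221728, -0.62476253],
       [ 0.91859775,  0.25245527, -0.30404689,  0.0402034 ],
       [ 0.29379262,  0.07832831,  0.95265449, -0.37930304],
       [ 0.        ,  0.        ,  0.        ,  1.        ]])}
```

View pics/side0.png

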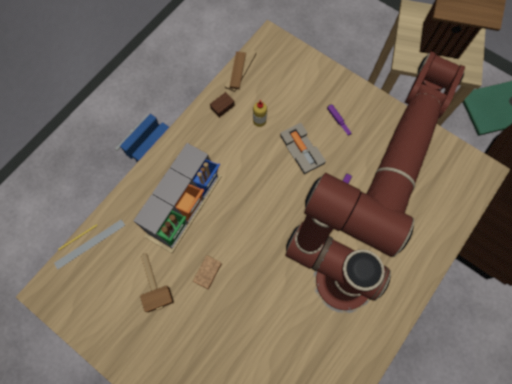

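View pics/top0.png

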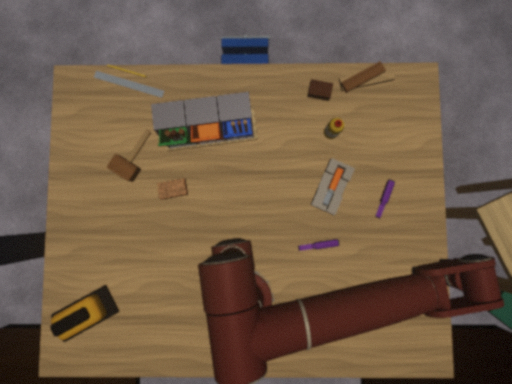

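View pics/wrist0.png

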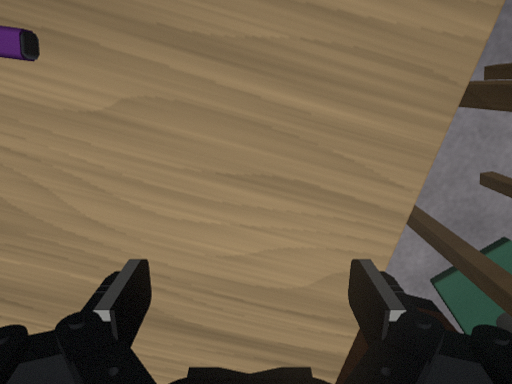

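The chisel with the orange handle lies in the grey tray at top (336,180) and side (300,142). The purple ones at top (386,198) and (320,244) are decoys. The orange bin is the middle one, at top (206,131). Next I'll enlarge crops to confirm this.

```bash
cat > h.py <<'E'
import numpy as np, cv2
from station import ctrl
from scipy.spatial.transform import Rotation as R
def cam(n):
    i=ctrl.camera_info(n); return np.array(i["K"]),np.array(i["camera_from_world"])
def ray(n,uv,c=None):
    K,T=c or cam(n); d=np.linalg.inv(K)@[uv[0],uv[1],1]; d=np.array([d[0],-d[1],-d[2]])
    Rm=T[:3,:3]; o=-Rm.T@T[:3,3]; d=Rm.T@d; return o,d/np.linalg.norm(d)
def plane(n,uv,z,c=None):
    o,d=ray(n,uv,c); return o+d*(z-o[2])/d[2]
def proj(n,p,c=None):
    K,T=c or cam(n); q=T[:3,:3]@np.asarray(p)+T[:3,3]; q=K@[q[0],-q[1],-q[2]]; return q[:2]/q[2]
def tri(rs):
    A=0;b=0
    for o,d in rs:
        M=np.eye(3)-np.outer(d,d); A=A+M; b=b+M@o
    p=np.linalg.solve(A,b); return p,[np.linalg.norm((np.eye(3)-np.outer(d,d))@(p-o)) for o,d in rs]
def orange(im,lo=(5,150,120),hi=(20,255,255)):
    hsv=cv2.cvtColor(im,cv2.COLOR_RGB2HSV); return cv2.inRange(hsv,lo,hi)
E
python3 - <<'E'
from h import *
for n in ["top","side"]:
    im=cv2.imread(f"pics/{n}0.png")
    K,T=cam(n); print(n,"cam pos",-T[:3,:3].T@T[:3,3])
    m=orange(im[:,:,::-1].copy())
    c,_=cv2.findContours(m,0,2)
    for k in c:
        if cv2.contourArea(k)>15:
            (x,y),wh,a=cv2.minAreaRect(k); print(n,cv2.contourArea(k),(x,y),wh,a,cv2.boxPoints(cv2.minAreaRect(k)).round(1).tolist(),plane(n,(x,y),.021).round(4))
im=cv2.imread("pics/top0.png"); a=cv2.resize(im[85:155,145:265],None,fx=6,fy=6,interpolation=cv2.INTER_CUBIC);cv2.imwrite("pics/c1.png",a)
a=cv2.resize(im[150:220,300:400],None,fx=6,fy=6,interpolation=cv2.INTER_CUBIC);cv2.imwrite("pics/c2.png",a)
im=cv2.imread("pics/side0.png"); a=cv2.resize(im[140:255,130:230],None,fx=5,fy=5,interpolation=cv2.INTER_CUBIC);cv2.imwrite("pics/c3.png",a)
E
```

```text
top cam pos [ 0.33595416 -0.06012584  1.39998537]
top 525.5 (75.5, 317.9999694824219) (24.962045669555664, 49.04993438720703) 60.945396423339844 [[48.0, 319.0], [90.9000015258789, 295.20001220703125], [103.0, 317.0], [60.099998474121094, 340.79998779296875]] [-0.0658  0.6508  0.021 ]
top 123.5 (335.8024597167969, 178.17807006835938) (6.774774074554443, 22.00055503845215) 24.77513885498047 [[328.1000061035156, 186.6999969482422], [337.29998779296875, 166.8000030517578], [343.5, 169.60000610351562], [334.29998779296875, 189.60000610351562]] [ 0.4722 -0.3644  0.021 ]
top 316.5 (204.49234008789062, 131.9384765625) (16.124513626098633, 28.776058197021484) 82.87498474121094 [[189.1999969482422, 125.69999694824219], [217.8000030517578, 122.19999694824219], [219.8000030517578, 138.1999969482422], [191.1999969482422, 141.6999969482422]] [0.6617 0.1587 0.021 ]
top 22.5 (338.36883544921875, 120.942626953125) (11.395282745361328, 6.78595495223999) 50.19443130493164 [[332.1000061035156, 118.69999694824219], [337.29998779296875, 114.4000015258789], [344.6000061035156, 123.0999984741211], [339.3999938964844, 127.5]] [ 0.7033 -0.3801  0.021 ]
side cam pos [0.16239239 0.36662618 1.6547126 ]
side 261.0 (189.08786010742188, 198.55711364746094) (14.924297332763672, 29.010150909423828) 33.023868560791016 [[174.89999389648438, 206.6999969482422], [190.6999969482422, 182.3000030517578], [203.1999969482422, 190.5], [187.39999389648438, 214.8000030517578]] [0.6714 0.104  0.021 ]
side 97.5 (297.856689453125, 140.4872283935547) (19.712745666503906, 6.304886817932129) 61.38954162597656 [[290.3999938964844, 133.3000030517578], [295.8999938964844, 130.3000030517578], [305.29998779296875, 147.60000610351562], [299.79998779296875, 150.60000610351562]] [ 0.4723 -0.367   0.021 ]
```

View pics/c1.png

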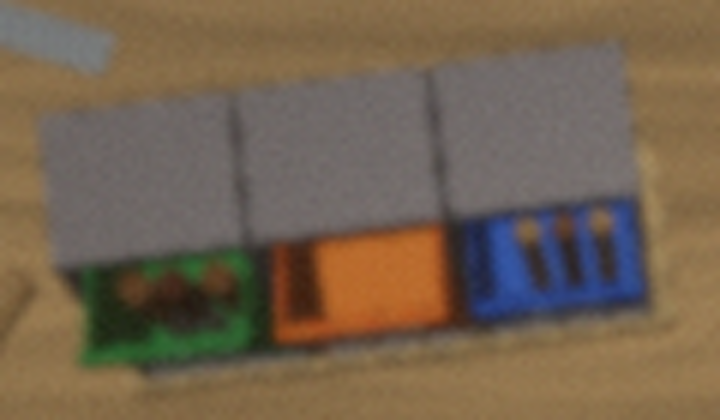

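View pics/c2.png

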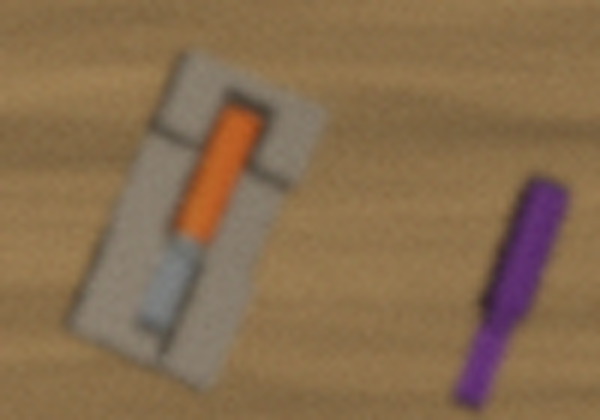

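View pics/c3.png

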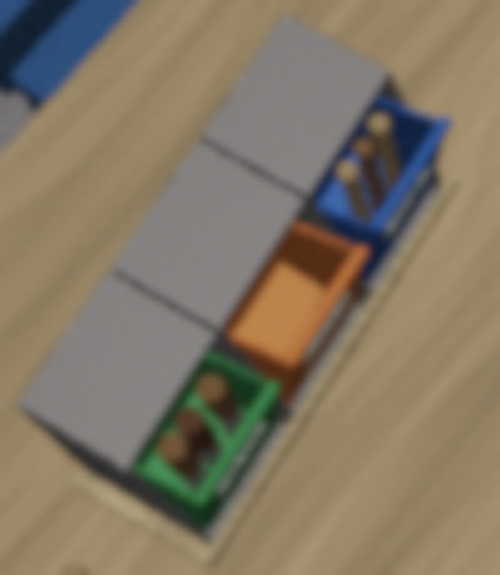

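Confirmed: the orange handle is in the tray, and the orange bin is in the middle with blue on its right and green on its left. Now I'll measure the bin pose from the roof corners and the chisel axis.

```bash
python3 - <<'E'
from h import *
top=dict(bl=(40,118),br=(620,42),fl=(57,268),fr=(632,200),s1b=(237,95),s2b=(430,68),s1f=(247,245),s2f=(443,222))
side=dict(br=(290,15),bl=(20,403),fl=(130,470),fr=(388,75),s1b=(112,272),s2b=(205,140),s1f=(218,330),s2f=(305,192))
for k in top:
    a=np.array(top[k])/6+[145-.4,85-.4]; b=np.array(side[k])/5+[130-.4,140-.4]
    p,e=tri([ray("top",a),ray("side",b)])
    print(k,p.round(4),np.round(e,4),plane("top",a,.223).round(4),plane("side",b,.223).round(4))
# chisel axis
for n,bx in [("top",(300,150,400,220)),("side",(270,110,330,180))]:
    im=cv2.imread(f"pics/{n}0.png")[:,:,::-1].copy()
    m=orange(im,(5,120,90)); M=np.zeros_like(m); M[bx[1]:bx[3],bx[0]:bx[2]]=m[bx[1]:bx[3],bx[0]:bx[2]]
    ys,xs=np.nonzero(M); pts=np.array([plane(n,(x,y),.030)[:2] for x,y in zip(xs,ys)])
    c=pts.mean(0); w,v=np.linalg.eigh(np.cov((pts-c).T)); ax=v[:,1]; ax*= -np.sign(ax[0]); t=(pts-c)@ax
    print(n,len(xs),c,ax,np.degrees(np.arctan2(ax[1],ax[0])),t.min(),t.max(), "mid", c+ax*(.0325))
o=ctrl.get_obs(); print(R.from_rotvec(o["tool_rot"]).as_matrix().round(3))
E
```

```text
bl [0.7122 0.3126 0.222 ] [0.0009 0.0009] [0.7128 0.3125 0.223 ] [0.7108 0.3125 0.223 ]
br [ 0.7506 -0.0236  0.2291] [0.0025 0.0025] [ 0.7554 -0.023   0.223 ] [ 0.7505 -0.0255  0.223 ]
fl [0.6239 0.3023 0.2158] [0.0023 0.0023] [0.6245 0.3007 0.223 ] [0.6192 0.3021 0.223 ]
fr [ 0.6604 -0.0299  0.2302] [0.0003 0.0003] [ 0.6621 -0.0298  0.223 ] [ 0.6632 -0.0318  0.223 ]
s1b [0.729  0.2011 0.2103] [0.0008 0.0008] [0.7256 0.1985 0.223 ] [0.7232 0.2025 0.223 ]
s2b [0.7393 0.0867 0.2206] [0.0022 0.0022] [0.7408 0.0869 0.223 ] [0.736 0.087 0.223]
s1f [0.6355 0.1904 0.2271] [0.0007 0.0007] [0.6372 0.1915 0.223 ] [0.6361 0.1898 0.223 ]
s2f [0.6468 0.0772 0.2389] [0.0011 0.0011] [0.6499 0.0788 0.223 ] [0.6534 0.0742 0.223 ]
top 2631 [ 0.45899535 -0.42202044] [-0.02847679 -0.99959445] -91.63182053865467 -0.20220553575077782 0.18863448583509793 mid [ 0.45806986 -0.45450726]
side 157 [ 0.45193584 -0.35569536] [-0.92561224  0.37847323] 157.7608566651041 -0.06533773187676768 0.18559189715701385 mid [ 0.42185344 -0.34339498]
[[ 0.965  0.264 -0.   ]
 [ 0.264 -0.965  0.002]
 [ 0.    -0.002 -1.   ]]
```

Request:
{"op": "jog_arm", "data": {"steps": [[[0,0,-4],[0,0,4]],[[0,0,-4],[0,0,4.3]],[[3.2,-3.8,0],[0,0,0]],[[3.2,-3.8,0],[0,0,0]],[[3.2,-3.8,0],[0,0,0]],[[3.2,-3.8,0],[0,0,0]],[[3.2,-3.8,0],[0,0,0]],[[3.2,-3.8,0],[0,0,0]]]}}

```text
t: 0.95
tool_pos: [0.329, -0.3533, 0.4836]
tool_rot: [-3.128, -0.164, -0.0]
contact_force: [0.5, 0.2, -0.8]
opening: 0.0855
```

Request:
{"op": "jog_arm", "data": {"steps": [[[2.2,-4.4,0],[0,0,0]],[[2.2,-4.4,0],[0,0,0]],[[2.2,-4.4,0],[0,0,0]],[[2.2,-4.4,0],[0,0,0]],[[2.2,-4.4,0],[0,0,0]],[[2.2,-4.4,0],[0,0,0]],[[2.2,-4.4,0],[0,0,0]],[[2.2,-4.4,0],[0,0,0]]]}}

```text
t: 1.75
tool_pos: [0.466, 0.0227, 0.4854]
tool_rot: [-3.129, -0.161, -0.005]
contact_force: [1.1, -1.2, -0.4]
opening: 0.0856
```

```bash
cat > look.py <<'E'
import sys
from h import *
names=sys.argv[2:]
o=ctrl.get_obs(); print("t",o["t"],"q",o["q"].round(3),"pos",o["tool_pos"].round(4),"rot",o["tool_rot"].round(3),"op",round(o["opening"],4),"F",o["contact_force"].round(1))
print(R.from_rotvec(o["tool_rot"]).as_matrix().round(3).tolist())
for n in names:
    c=cam(n); np.savez(f"pics/{sys.argv[1]}_{n}.npz",K=c[0],T=c[1])
    im=ctrl.get_image(n); cv2.imwrite(f"pics/{sys.argv[1]}_{n}.png",im[:,:,::-1])
E
python3 look.py a wrist
```

```text
t 1.75 q [-0.113 -0.373  1.859  0.009  1.654  1.356] pos [0.466  0.0227 0.4854] rot [-3.129 -0.161 -0.005] op 0.0856 F [ 1.1 -1.2 -0.4]
[[0.995, 0.103, 0.002], [0.103, -0.995, 0.009], [0.003, -0.008, -1.0]]
```

View pics/a_wrist.png

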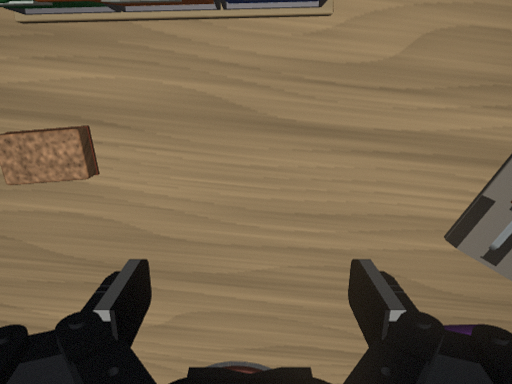

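Request:
{"op": "jog_arm", "data": {"steps": [[[0,-3,0],[0,8,0]],[[0,-3,0],[0,8,0]],[[0,-3,0],[0,8,0]],[[0,-2,0],[0,0,0]],[[0,0,0],[0,0,0]]]}}

```text
t: 2.3
tool_pos: [0.4539, 0.145, 0.4844]
tool_rot: [-3.022, -0.174, -0.668]
contact_force: [0.1, -0.6, -0.5]
opening: 0.0853
```

```bash
python3 look.py b wrist
```

```text
t 2.3 q [ 1.530e-01 -4.630e-01  1.941e+00  1.000e-03  1.227e+00  1.608e+00] pos [0.4539 0.145  0.4844] rot [-3.022 -0.174 -0.668] op 0.0853 F [ 0.1 -0.6 -0.5]
[[0.901, 0.118, 0.418], [0.101, -0.993, 0.065], [0.422, -0.016, -0.906]]
```

View pics/b_wrist.png

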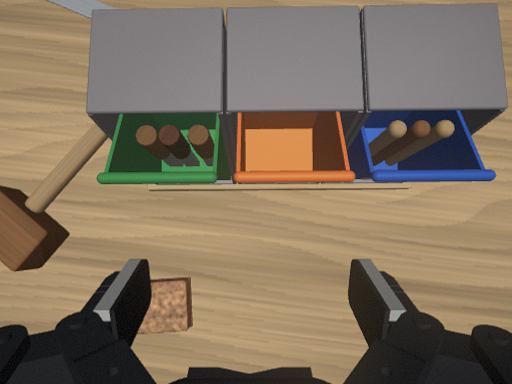

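The wrist view shows the orange rim from (234,177) to (354,175), between green on the left and blue on the right. The roof's front edge runs from (88,111) to (507,107).

```bash
python3 - <<'E'
from h import *
d=np.load("pics/b_wrist.npz"); c=(d["K"],d["T"])
print("cam",-c[1][:3,:3].T@c[1][:3,3])
im=cv2.cvtColor(cv2.imread("pics/b_wrist.png"),cv2.COLOR_BGR2HSV)
for x in (250,270,300,330,345): 
    col=im[160:195,x]; print(x,[i+160 for i in range(35) if 3<=col[i][0]<=14 and col[i][1]>190])
for k,z in [((234,177),.206),((354,176),.206),((100,178),.206),((494,175),.206),((88,111),.223),((507,107),.223),((224,111),.223),((363,109),.223)]:
    print(k,plane("",k,z,c).round(4))
a=plane("",(294,176.5),.206,c); print("rim mid",a)
E
```

```text
cam [0.53664535 0.15391694 0.48890739]
250 []
270 []
300 []
330 []
345 []
(234, 177) [0.5862 0.1776 0.206 ]
(354, 176) [0.5986 0.0783 0.206 ]
(100, 178) [0.5722 0.2898 0.206 ]
(494, 175) [ 0.6128 -0.0361  0.206 ]
(88, 111) [0.6235 0.3011 0.223 ]
(507, 107) [ 0.6647 -0.0332  0.223 ]
(224, 111) [0.636 0.191 0.223]
(363, 109) [0.6502 0.0802 0.223 ]
rim mid [0.59241068 0.12782643 0.206     ]
```

Request:
{"op": "jog_arm", "data": {"steps": [[[0,0,0],[0,-8.3,0]],[[0,0,0],[0,-8.3,0]],[[0,0,0],[0,-8.2,0]],[[3.5,0,0],[0,0,0.3]],[[3.5,0,0],[0,0,0]],[[3.5,0,0],[0,0,0]],[[3,0,0],[0,0,0]]], "fingers": -1, "grip_force": 40}}

```text
t: 3.05
tool_pos: [0.5923, 0.1521, 0.4819]
tool_rot: [-3.123, -0.165, 0.028]
contact_force: [-0.9, 0.7, 0.9]
opening: -0.0002
```

```bash
cat > rel.py <<'E'
from h import *
# bin frame at hinge; report tcp, tip in (u toward robot, lateral y, v up from bench)
ps=np.radians(7.1); H=np.array([.6307,.1327,.033]); X=np.array([np.cos(ps),np.sin(ps),0]);Y=np.array([-np.sin(ps),np.cos(ps),0])
def inbin(p): d=np.asarray(p)-H; return np.array([-d@X,d@Y,d[2]])
if __name__=="__main__":
    o=ctrl.get_obs(); M=R.from_rotvec(o["tool_rot"]).as_matrix()
    print("t",o["t"],"q",o["q"].round(3),"pos",o["tool_pos"].round(4),"F",o["contact_force"].round(1),"op",round(o["opening"],4))
    print(M.round(3).tolist())
    print("tip uvw from hinge mm",(inbin(o["tool_pos"]+M[:,2]*.173)*1000).round(1), "x_bin/y_bin of tool z",[(M[:,2]@X).round(3),(M[:,2]@Y).round(3)],"yaw tool x",np.degrees(np.arctan2(M[1,0],M[0,0])).round(2))
E
python3 rel.py
```

```text
t 3.05 q [ 0.127 -0.009  1.549  0.015  1.62   1.593] pos [0.5923 0.1521 0.4819] F [-0.9  0.7  0.9] op -0.0002
[[0.994, 0.105, -0.019], [0.106, -0.994, 0.013], [-0.017, -0.015, -1.0]]
tip uvw from hinge mm [ 38.7  26.5 276. ] x_bin/y_bin of tool z [np.float64(-0.017), np.float64(0.015)] yaw tool x 6.06
```

Request:
{"op": "jog_arm", "data": {"steps": [[[1.2,1.2,0],[-0.9,1.1,-1.0]],[[1.1,1.2,0],[0,0,0]],[[0,0,3],[0,0,0]],[[0,0,3],[0,0,0]],[[0,0,0],[0,0,0]]]}}

```text
t: 3.55
tool_pos: [0.6246, 0.1221, 0.4183]
tool_rot: [3.136, 0.179, -0.001]
contact_force: [-0.5, -0.3, -0.9]
opening: 0.0002
```

```bash
python3 rel.py; python3 look.py c side wrist; python3 -c "
import cv2
im=cv2.imread('pics/c_side.png');cv2.imwrite('pics/c_s.png',cv2.resize(im[130:260,130:300],None,fx=4,fy=4,interpolation=cv2.INTER_CUBIC))"
```

```text
t 3.55 q [ 7.600e-02  7.200e-02  1.570e+00 -1.000e-03  1.500e+00  1.533e+00] pos [0.6246 0.1221 0.4183] F [-0.5 -0.3 -0.9] op 0.0002
[[0.993, 0.114, -0.001], [0.114, -0.993, -0.001], [-0.001, 0.001, -1.0]]
tip uvw from hinge mm [  7.5  -9.9 212.3] x_bin/y_bin of tool z [np.float64(-0.001), np.float64(-0.001)] yaw tool x 6.54
t 3.55 q [ 7.600e-02  7.200e-02  1.570e+00 -1.000e-03  1.500e+00  1.533e+00] pos [0.6246 0.1221 0.4183] rot [ 3.136e+00  1.790e-01 -1.000e-03] op 0.0002 F [-0.5 -0.3 -0.9]
[[0.993, 0.114, -0.001], [0.114, -0.993, -0.001], [-0.001, 0.001, -1.0]]
```

View pics/c_wrist.png

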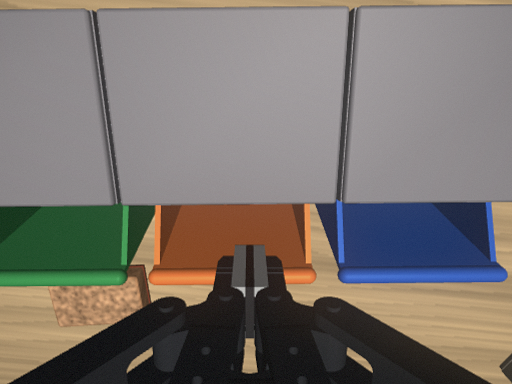

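View pics/c_s.png

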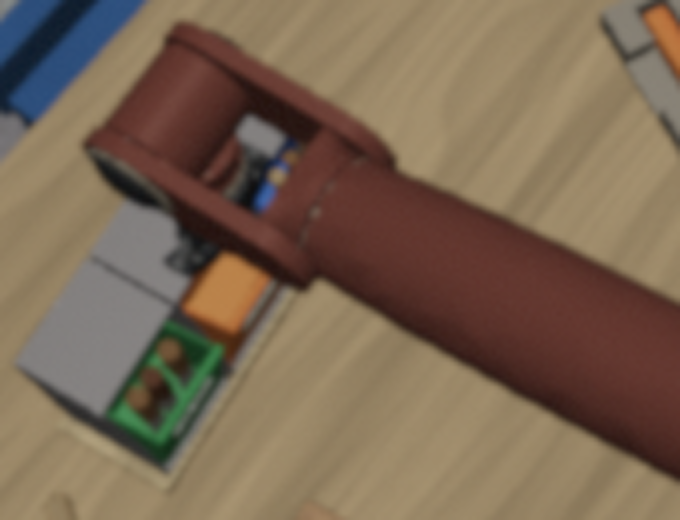

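The rim spans (150,275)–(315,274) and the finger tips are at (250,248), so they sit behind the rim and in front of the roof edge at row 205. I'll centre them and go down.

Request:
{"op": "jog_arm", "data": {"steps": [[[-0.5,-1.0,0],[0,0,0]],[[0,0,2],[0,0,0]],[[0,0,2],[0,0,0]],[[0,0,2],[0,0,0]],[[0,0,0],[0,0,0]]]}}

```text
t: 4.15
tool_pos: [0.62, 0.1344, 0.3754]
tool_rot: [-3.134, -0.181, -0.039]
contact_force: [0.4, 0.1, -0.1]
opening: 0.0003
```

```bash
python3 rel.py; python3 look.py d wrist
```

```text
t 4.15 q [9.600e-02 8.800e-02 1.626e+00 1.000e-03 1.403e+00 1.552e+00] pos [0.62   0.1344 0.3754] F [ 0.4  0.1 -0.1] op 0.0003
[[0.993, 0.115, 0.025], [0.115, -0.993, 0.003], [0.025, -0.0, -1.0]]
tip uvw from hinge mm [  6.1   3.  169.4] x_bin/y_bin of tool z [np.float64(0.025), np.float64(0.0)] yaw tool x 6.6
t 4.15 q [9.600e-02 8.800e-02 1.626e+00 1.000e-03 1.403e+00 1.552e+00] pos [0.62   0.1344 0.3754] rot [-3.134 -0.181 -0.039] op 0.0003 F [ 0.4  0.1 -0.1]
[[0.993, 0.115, 0.025], [0.115, -0.993, 0.003], [0.025, -0.0, -1.0]]
```

View pics/d_wrist.png

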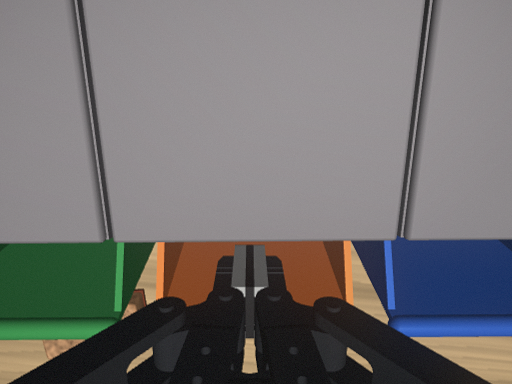

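Request:
{"op": "jog_arm", "data": {"steps": [[[-0.4,0.3,1],[0,-1.4,0]],[[0,0,1.2],[0,0,0]],[[0,0,0],[0,0,0]]]}}

```text
t: 4.5
tool_pos: [0.6177, 0.1316, 0.36]
tool_rot: [-3.135, -0.182, -0.016]
contact_force: [-0.4, 0.2, -0.3]
opening: 0.0001
```

```bash
python3 rel.py
```

```text
t 4.5 q [9.200e-02 9.600e-02 1.643e+00 1.000e-03 1.393e+00 1.547e+00] pos [0.6177 0.1316 0.36  ] F [-0.4  0.2 -0.3] op 0.0001
[[0.993, 0.116, 0.01], [0.116, -0.993, 0.001], [0.01, -0.0, -1.0]]
tip uvw from hinge mm [ 11.3   0.6 154. ] x_bin/y_bin of tool z [np.float64(0.01), np.float64(0.0)] yaw tool x 6.64
```

Request:
{"op": "jog_arm", "data": {"steps": [[[-1,0,0.4],[0,0,0]],[[-1,0,0.3],[0,0,0]],[[-1,0,0.3],[0,0,0]],[[-1,0,0.3],[0,0,0]],[[-1,0,0.3],[0,0,0]],[[-1,0,0.4],[0,0,0]],[[-1,0,0.4],[0,0,0]],[[0,0,0],[0,0,0]]]}}

```text
t: 5.3
tool_pos: [0.5446, 0.123, 0.3357]
tool_rot: [-3.134, -0.181, -0.038]
contact_force: [0.7, 0.6, 0.9]
opening: -0.0004
```

```bash
python3 rel.py; python3 look.py e wrist
```

```text
t 5.3 q [ 8.900e-02 -5.900e-02  1.842e+00  1.000e-03  1.334e+00  1.544e+00] pos [0.5446 0.123  0.3357] F [0.7 0.6 0.9] op -0.0004
[[0.993, 0.115, 0.024], [0.115, -0.993, 0.003], [0.025, -0.001, -1.0]]
tip uvw from hinge mm [ 82.4   1.1 129.7] x_bin/y_bin of tool z [np.float64(0.025), np.float64(0.0)] yaw tool x 6.61
t 5.3 q [ 8.900e-02 -5.900e-02  1.842e+00  1.000e-03  1.334e+00  1.544e+00] pos [0.5446 0.123  0.3357] rot [-3.134 -0.181 -0.038] op -0.0004 F [0.7 0.6 0.9]
[[0.993, 0.115, 0.024], [0.115, -0.993, 0.003], [0.025, -0.001, -1.0]]
```

View pics/e_wrist.png

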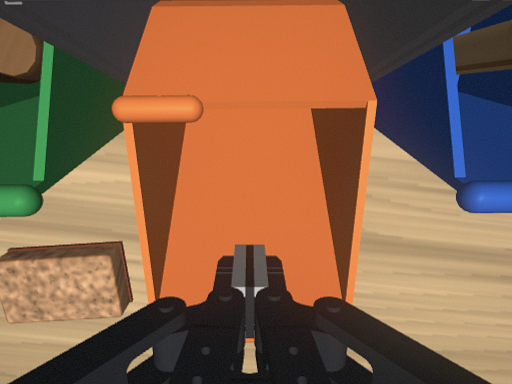

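Request:
{"op": "jog_arm", "data": {"steps": [[[0,0,-4],[0,-1.4,0]],[[0,0,-4],[0,0,0]],[[-1,0,-4],[0,0,0]],[[-3,0,-2],[0,0,0]],[[-4,0,0],[0,0,0]],[[-4,0,0],[0,0,0]],[[-2,0,0],[0,0,0]],[[0,0,0],[0,0,0]]]}}

```text
t: 6.15
tool_pos: [0.402, 0.1061, 0.4847]
tool_rot: [-3.136, -0.18, -0.007]
contact_force: [0.2, 0.1, -0.3]
opening: -0.0001
```

```bash
python3 rel.py; python3 look.py f wrist side
```

```text
t 6.15 q [ 0.078 -0.511  1.957  0.     1.691  1.535] pos [0.402  0.1061 0.4847] F [ 0.2  0.1 -0.3] op -0.0001
[[0.993, 0.115, 0.005], [0.115, -0.993, 0.001], [0.005, -0.0, -1.0]]
tip uvw from hinge mm [229.4   1.9 278.7] x_bin/y_bin of tool z [np.float64(0.005), np.float64(0.0)] yaw tool x 6.58
t 6.15 q [ 0.078 -0.511  1.957  0.     1.691  1.535] pos [0.402  0.1061 0.4847] rot [-3.136 -0.18  -0.007] op -0.0001 F [ 0.2  0.1 -0.3]
[[0.993, 0.115, 0.005], [0.115, -0.993, 0.001], [0.005, -0.0, -1.0]]
```

View pics/f_wrist.png

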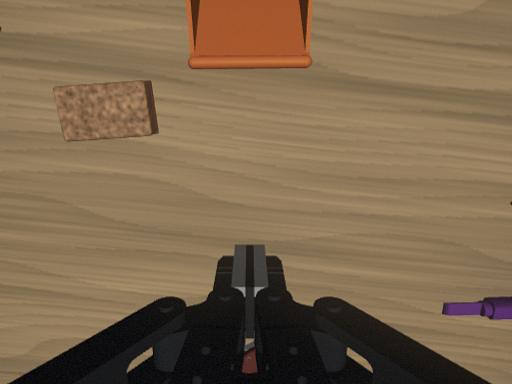

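View pics/f_side.png

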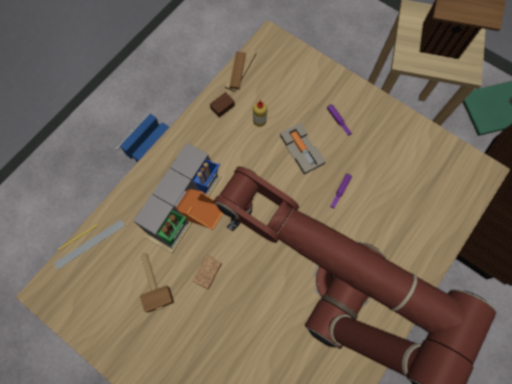

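```bash
python3 - <<'E'
from rel import *
d=np.load("pics/f_wrist.npz"); c=(d["K"],d["T"])
for k in [(190,62),(310,62)]:
    p=plane("",k,.152,c); print(p.round(4),(inbin(p)*1000).round(1))
E
```

```text
[0.4939 0.165  0.152 ] [131.7  48.9 119. ]
[0.5053 0.0671 0.152 ] [132.6 -49.6 119. ]
```

Request:
{"op": "jog_arm", "data": {"steps": [[[0,4.7,0],[0,0,0]],[[0,4.7,0],[0,0,0]],[[0,4.7,0],[0,0,0]],[[0,4.7,0],[0,0,0]],[[0,4.7,0],[0,0,0]],[[0,4.7,0],[0,0,0]],[[0,4.7,0],[0,0,0]],[[0,4.7,0],[0,0,0]]]}}

```text
t: 7.05
tool_pos: [0.4583, -0.2795, 0.4807]
tool_rot: [-3.131, -0.202, -0.007]
contact_force: [0.8, 1.4, 1.1]
opening: 0.0002
```

Request:
{"op": "jog_arm", "data": {"steps": [[[0,4.7,0],[0,0,-8.5]],[[0,4,0],[0,0,-8.5]],[[0,0,0],[0,0,-8.5]],[[0,0,0],[0,0,-8.5]],[[0,0,0],[0,0,-8.5]],[[0,0,0],[0,0,-8.5]],[[0,0,0],[0,0,-8.5]],[[0,0,0],[0,0,-8.5]]], "fingers": 1}}

```text
t: 7.85
tool_pos: [0.4827, -0.3858, 0.4653]
tool_rot: [-2.457, -1.932, -0.006]
contact_force: [0.3, 0.6, -0.5]
opening: 0.0855
```

Request:
{"op": "jog_arm", "data": {"steps": [[[0,0,0],[0,0,-8.5]],[[0,0,0],[0,0,-8.5]],[[0,0,0],[0,0,-8.5]],[[0,0,0],[0,0,-8.5]],[[0,0,0],[0,0,-8.5]],[[0,0,0],[0,0,-8.5]],[[0,0,0],[0,0,-8.5]],[[0,0,0],[0,0,-8.5]]]}}

```text
t: 8.65
tool_pos: [0.4907, -0.3952, 0.4523]
tool_rot: [-0.935, -2.976, -0.029]
contact_force: [0.3, -0.5, -0.4]
opening: 0.0852
```

```bash
python3 rel.py; python3 look.py g wrist
```

```text
t 8.65 q [-0.797  0.048  1.539  0.006  1.583 -1.759] pos [ 0.4907 -0.3952  0.4523] F [ 0.3 -0.5 -0.4] op 0.0852
[[-0.82, 0.572, -0.016], [0.572, 0.82, 0.025], [0.027, 0.011, -1.0]]
tip uvw from hinge mm [ 206.4 -502.   246.3] x_bin/y_bin of tool z [np.float64(-0.013), np.float64(0.026)] yaw tool x 145.13
t 8.65 q [-0.797  0.048  1.539  0.006  1.583 -1.759] pos [ 0.4907 -0.3952  0.4523] rot [-0.935 -2.976 -0.029] op 0.0852 F [ 0.3 -0.5 -0.4]
[[-0.82, 0.572, -0.016], [0.572, 0.82, 0.025], [0.027, 0.011, -1.0]]
```

View pics/g_wrist.png

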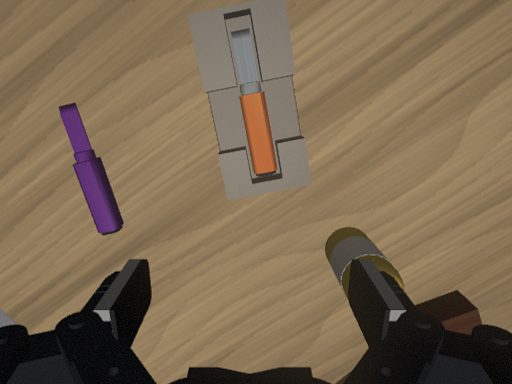

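The chisel handle is in the tray at (258,134) with the blade at (244,58). The purple decoy is at (92,170), and the glue bottle is at (370,265), off to the side. I'll measure the chisel axis.

```bash
cat > ch.py <<'E'
import sys
from rel import *
f=sys.argv[1]; z=float(sys.argv[2]) # z: top surface height of handle
d=np.load(f"pics/{f}_wrist.npz"); c=(d["K"],d["T"])
im=cv2.imread(f"pics/{f}_wrist.png")[:,:,::-1].copy()
m=orange(im,(4,170,130),(16,255,255))
cs,_=cv2.findContours(m,0,2); k=max(cs,key=cv2.contourArea)
r=cv2.minAreaRect(k); b=cv2.boxPoints(r); print("rect",np.round(r[0],1),np.round(r[1],1),"area",cv2.contourArea(k))
q=np.array([plane("",p,z,c)[:2] for p in k[:,0].astype(float)])
rr=cv2.minAreaRect((q*1e4).astype(np.float32)); bp=cv2.boxPoints(rr)/1e4
cen=np.array(rr[0])/1e4; e=[bp[1]-bp[0],bp[2]-bp[1]]; ax=max(e,key=np.linalg.norm); print("LxW mm",(np.array(sorted(map(np.linalg.norm,e)))*1000).round(1))
ax/=np.linalg.norm(ax)
# edge dir via argv hint
hint=np.array([float(sys.argv[3]),float(sys.argv[4])]); ax*=np.sign(ax@hint)
mid=cen+ax*.0325
print("handle centre",cen.round(4),"edge dir deg",np.degrees(np.arctan2(ax[1],ax[0])).round(2),"chisel_mid",mid.round(4),"edge",(mid+.08*ax).round(4),"butt",(mid-.08*ax).round(4))
E
python3 ch.py g 0.034 -1 .4
python3 - <<'E'
import sys; sys.path.insert(0,'.')
from h import *
d=np.load("pics/g_wrist.npz"); c=(d["K"],d["T"])
for n,k,z in [("edge mid",(240,31),.023),("tray a",(189,15),.036),("b",(284,0),.036),("c",(311,182),.036),("d",(230,199),.036),("butt",(265,175),.034)]: print(n,plane("",k,z,c).round(4))
E
```

```text
rect [258.2 132.9] [78.3 21.4] area 1103.5
LxW mm [23.9 87.1]
handle centre [ 0.4679 -0.3621] edge dir deg 155.89 chisel_mid [ 0.4383 -0.3488] edge [ 0.3652 -0.3161] butt [ 0.5113 -0.3815]
edge mid [ 0.3683 -0.317   0.023 ]
tray a [ 0.3285 -0.3522  0.036 ]
b [ 0.3721 -0.2652  0.036 ]
c [ 0.5483 -0.343   0.036 ]
d [ 0.5109 -0.4322  0.036 ]
butt [ 0.5111 -0.3824  0.034 ]
```

Request:
{"op": "jog_arm", "data": {"steps": [[[2,0.3,0],[0.6,-1.6,-5.5]],[[2,0.3,0],[0,0,-5.5]],[[1,0,2],[0,0,0]],[[0,0,3],[0,0,0]],[[0,0,3],[0,0,0]],[[0,0,0],[0,0,0]]]}}

```text
t: 9.3
tool_pos: [0.4539, -0.369, 0.3656]
tool_rot: [0.656, 3.072, 0.004]
contact_force: [-0.3, 0.7, -0.2]
opening: 0.0856
```

```bash
cat > go.py <<'E'
import sys
from rel import *
# target xy z yaw(deg) vertical tool -> tool-frame shift cm & turn deg
tx,ty,tz,yaw=map(float,sys.argv[1:5]); tilt=float(sys.argv[5]) if len(sys.argv)>5 else 0
o=ctrl.get_obs(); M=R.from_rotvec(o["tool_rot"]).as_matrix()
a=np.radians(yaw); X0=np.array([np.cos(a),np.sin(a),0]); Z=np.array([0,0,-1.]); G=np.c_[X0,np.cross(Z,X0),Z]
G=G@R.from_euler('y',tilt,degrees=True).as_matrix()
p=o["tool_pos"]
print("t",o["t"],"pos",p.round(4),"q",o["q"].round(2),"F",o["contact_force"].round(1),"op",round(o["opening"],4))
print("shift cm now-axes",(M.T@(np.array([tx,ty,tz])-p)*100).round(2),"goal-axes",(G.T@(np.array([tx,ty,tz])-p)*100).round(2),"turn deg",np.degrees(R.from_matrix(M.T@G).as_rotvec()).round(2))
E
python3 go.py .4468 -.3523 .186 156
```

```text
t 9.3 pos [ 0.4539 -0.369   0.3656] q [-0.81 -0.01  1.75  0.    1.41 -1.96] F [-0.3  0.7 -0.2] op 0.0856
shift cm now-axes [ 1.33  1.19 17.96] goal-axes [ 1.33  1.24 17.96] turn deg [ 0.15 -0.02 -0.13]
```

Request:
{"op": "jog_arm", "data": {"steps": [[[0.7,0.7,2],[0,0,0]],[[0.6,0.5,3],[0,0,0]],[[0,0,3],[0,0,0]],[[0,0,3],[0,0,0]],[[0,0,0],[0,0,0]]]}}

```text
t: 9.8
tool_pos: [0.4511, -0.3566, 0.2575]
tool_rot: [0.67, 3.063, -0.002]
contact_force: [-0.7, 0.2, -0.2]
opening: 0.0854
```

```bash
python3 go.py .4468 -.3523 .186 156; python3 look.py h wrist; python3 ch.py h 0.034 -1 .4
```

```text
t 9.8 pos [ 0.4511 -0.3566  0.2575] q [-0.8   0.07  1.85  0.    1.21 -1.94] F [-0.7  0.2 -0.2] op 0.0854
shift cm now-axes [0.62 0.21 7.15] goal-axes [0.57 0.22 7.15] turn deg [ 0.    0.35 -0.66]
t 9.8 q [-0.799  0.07   1.852  0.002  1.214 -1.94 ] pos [ 0.4511 -0.3566  0.2575] rot [ 6.700e-01  3.063e+00 -2.000e-03] op 0.0854 F [-0.7  0.2 -0.2]
[[-0.909, 0.417, 0.006], [0.417, 0.909, -0.002], [-0.006, 0.0, -1.0]]
rect [253. 241.] [130.  40.] area 4581.5
LxW mm [24.2 88.5]
handle centre [ 0.4672 -0.362 ] edge dir deg 156.11 chisel_mid [ 0.4375 -0.3489] edge [ 0.3644 -0.3165] butt [ 0.5107 -0.3813]
```

View pics/h_wrist.png

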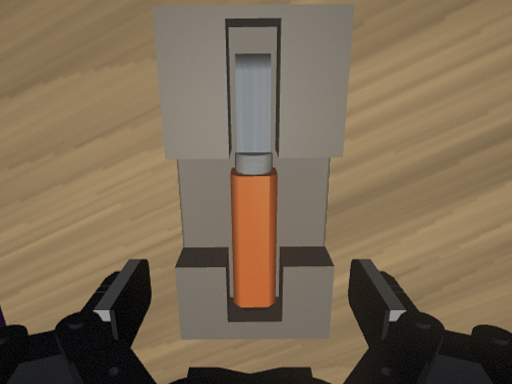

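The chisel lies centred between the fingers, with the handle at (254,240), and the cut-away is at rows 157–250. I'll go down.

Request:
{"op": "jog_arm", "data": {"steps": [[[0.6,0.2,2],[0,0.3,-0.6]],[[0,0,2],[0,0,0]],[[0,0,2],[0,0,0]],[[0,0,0],[0,0,0]]]}}

```text
t: 10.25
tool_pos: [0.453, -0.3589, 0.2112]
tool_rot: [0.655, 3.052, -0.02]
contact_force: [0.1, 0.7, -0.2]
opening: 0.0853
```

```bash
python3 go.py .4468 -.3523 .186 156
```

```text
t 10.25 pos [ 0.453  -0.3589  0.2112] q [-0.8   0.14  1.87  0.    1.11 -1.95] F [ 0.1  0.7 -0.2] op 0.0853
shift cm now-axes [0.89 0.37 2.5 ] goal-axes [0.83 0.35 2.52] turn deg [-0.48  1.27 -0.22]
```

Request:
{"op": "jog_arm", "data": {"steps": [[[0.9,0.4,1],[-0.5,1.3,0]],[[0.2,0.1,1],[0,0,0]],[[0,0,0],[0,0,0]]]}}

```text
t: 10.55
tool_pos: [0.447, -0.3518, 0.1961]
tool_rot: [0.659, 3.066, -0.006]
contact_force: [-0.8, -1.0, -0.3]
opening: 0.0855
```

```bash
python3 go.py .4468 -.3523 .186 156
```

```text
t 10.55 pos [ 0.447  -0.3518  0.1961] q [-0.8   0.14  1.89  0.    1.1  -1.94] F [-0.8 -1.  -0.3] op 0.0855
shift cm now-axes [ 0.01 -0.05  1.01] goal-axes [ 0.   -0.05  1.01] turn deg [-0.14  0.37 -0.28]
```

Request:
{"op": "jog_arm", "data": {"steps": [[[0,0,0.6],[0,0.4,0]],[[0,0,0.4],[0,0,0]],[[0,0,0],[0,0,0]]]}}

```text
t: 10.85
tool_pos: [0.4475, -0.3523, 0.1869]
tool_rot: [0.661, 3.071, -0.006]
contact_force: [-0.6, 0.1, -0.2]
opening: 0.0855
```

Request:
{"op": "jog_arm", "data": {"steps": [[[0,0,0],[0,0,0]],[[0,0,0],[0,0,0]],[[0,0,0],[0,0,0]],[[0,0,0],[0,0,0]],[[0,0,0],[0,0,0]]], "fingers": -1, "grip_force": 60}}

```text
t: 11.35
tool_pos: [0.4479, -0.3527, 0.1877]
tool_rot: [0.66, 3.07, -0.007]
contact_force: [-0.2, -0.6, -2.0]
opening: 0.0267
```

```bash
python3 go.py .4468 -.3523 .186 156
```

```text
t 11.35 pos [ 0.4479 -0.3527  0.1877] q [-0.8   0.16  1.89 -0.    1.09 -1.94] F [-0.2 -0.6 -2. ] op 0.0267
shift cm now-axes [ 0.12 -0.01  0.17] goal-axes [ 0.12 -0.01  0.17] turn deg [-0.22  0.15 -0.29]
```

Request:
{"op": "jog_arm", "data": {"steps": [[[0,0,-1],[0,0,0]],[[0,0,-1],[0,0,0]],[[0,0,-2],[0,0,0]],[[0,0,-3],[0,0,0]],[[0,0,-3],[0,0,0]],[[0,0,-3],[0,0,0]],[[0,0,0],[0,0,0]]]}}

```text
t: 12.05
tool_pos: [0.4469, -0.351, 0.3242]
tool_rot: [-0.661, -3.07, 0.004]
contact_force: [0.7, -0.8, -1.4]
opening: 0.0264
```

```bash
python3 go.py .59 -.17 .3 7.1; python3 look.py i wrist
```

```text
t 12.05 pos [ 0.4469 -0.351   0.3242] q [-0.8  -0.02  1.82 -0.    1.34 -1.94] F [ 0.7 -0.8 -1.4] op 0.0264
shift cm now-axes [-5.6  22.39  2.36] goal-axes [ 16.44 -16.2    2.42] turn deg [-8.0000e-02  1.8000e-01  1.4862e+02]
t 12.05 q [-0.796 -0.018  1.822 -0.003  1.337 -1.943] pos [ 0.4469 -0.351   0.3242] rot [-0.661 -3.07   0.004] op 0.0264 F [ 0.7 -0.8 -1.4]
[[-0.912, 0.411, -0.001], [0.411, 0.912, -0.002], [0.0, -0.003, -1.0]]
```

View pics/i_wrist.png

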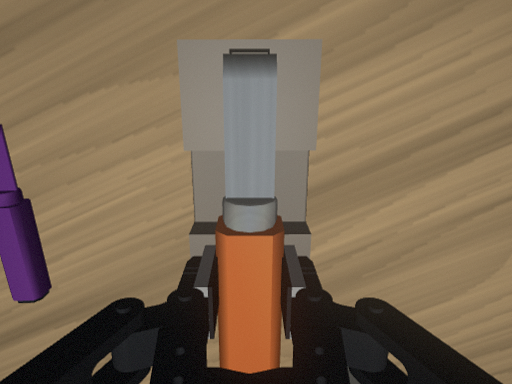

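Request:
{"op": "jog_arm", "data": {"steps": [[[-1.2,4.6,0],[0,0,0]],[[-1.2,4.6,0],[0,0,0]],[[-1.2,4.6,0],[0,0,0]],[[-1.2,4.6,0],[0,0,0]],[[-0.8,3,0],[0,0,0]],[[0,0,0],[0,0,8]],[[0,0,0],[0,0,8.3]],[[0,0,0],[0,0,8.3]]]}}

```text
t: 12.9
tool_pos: [0.5866, -0.17, 0.3066]
tool_rot: [-1.315, -2.826, 0.002]
contact_force: [-0.4, -0.4, -1.5]
opening: 0.0262
```

Request:
{"op": "jog_arm", "data": {"steps": [[[0,0,0],[0,0,8.3]],[[0,0,0],[0,0,8.3]],[[0,0,0],[0,0,8.3]],[[0,0,0],[0,0,8.3]],[[0,0,0],[0,0,8.3]],[[0,0,0],[0,0,8.3]],[[0,0,0],[0,0,8.3]],[[0,0,0],[0,0,8.3]]]}}

```text
t: 13.7
tool_pos: [0.5808, -0.1668, 0.2875]
tool_rot: [-2.665, -1.579, 0.051]
contact_force: [0.5, 0.6, -1.0]
opening: 0.0267
```

Request:
{"op": "jog_arm", "data": {"steps": [[[0,0,0],[0,0,8.3]],[[0,0,0],[0,0,8.3]],[[0,0,0],[0,0,8.3]],[[0,0,0],[0,0,8.3]],[[0,0,0],[0,0,8.3]],[[0,0,0],[0,0,0]]]}}

```text
t: 14.3
tool_pos: [0.5759, -0.1649, 0.2737]
tool_rot: [-3.061, -0.494, 0.101]
contact_force: [0.1, 0.0, -2.4]
opening: 0.0265
```

```bash
python3 go.py .59 -.17 .2 7.1; python3 look.py j side
```

```text
t 14.3 pos [ 0.5759 -0.1649  0.2737] q [-0.4   0.13  1.76 -0.    1.33  0.85] F [ 0.1  0.  -2.4] op 0.0265
shift cm now-axes [1.6  1.29 7.24] goal-axes [1.33 0.68 7.37] turn deg [-2.52  3.58 11.21]
t 14.3 q [-4.030e-01  1.250e-01  1.764e+00 -1.000e-03  1.329e+00  8.480e-01] pos [ 0.5759 -0.1649  0.2737] rot [-3.061 -0.494  0.101] op 0.0265 F [ 0.1  0.  -2.4]
[[0.947, 0.313, -0.071], [0.315, -0.949, 0.029], [-0.058, -0.05, -0.997]]
```

View pics/j_side.png

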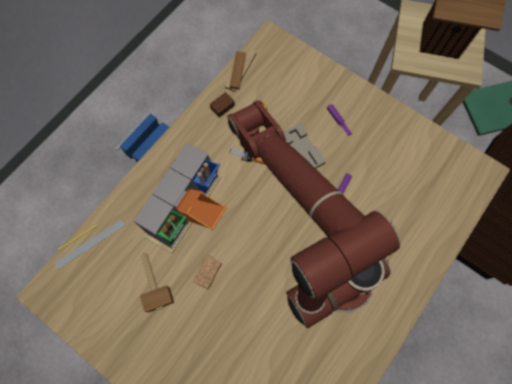

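Request:
{"op": "jog_arm", "data": {"steps": [[[0.8,0.6,1],[-1.3,1.8,5.6]],[[0.8,0.6,1],[-1.2,1.8,5.6]],[[0,0,2],[0,0,0]],[[0,0,0],[0,0,0]]]}}

```text
t: 14.75
tool_pos: [0.5926, -0.1712, 0.228]
tool_rot: [-3.133, -0.206, 0.003]
contact_force: [-0.6, 0.0, -2.2]
opening: 0.0266
```

```bash
python3 go.py .59 -.17 .1805 7.1; python3 look.py k wrist
```

```text
t 14.75 pos [ 0.5926 -0.1712  0.228 ] q [-0.4   0.2   1.76  0.    1.18  1.04] F [-0.6  0.  -2.2] op 0.0266
shift cm now-axes [-0.23 -0.15  4.75] goal-axes [-0.24 -0.15  4.75] turn deg [-0.11  0.1   0.41]
t 14.75 q [-4.020e-01  2.020e-01  1.761e+00  1.000e-03  1.181e+00  1.037e+00] pos [ 0.5926 -0.1712  0.228 ] rot [-3.133e+00 -2.060e-01  3.000e-03] op 0.0266 F [-0.6  0.  -2.2]
[[0.991, 0.131, -0.002], [0.131, -0.991, 0.002], [-0.002, -0.002, -1.0]]
```

View pics/k_wrist.png

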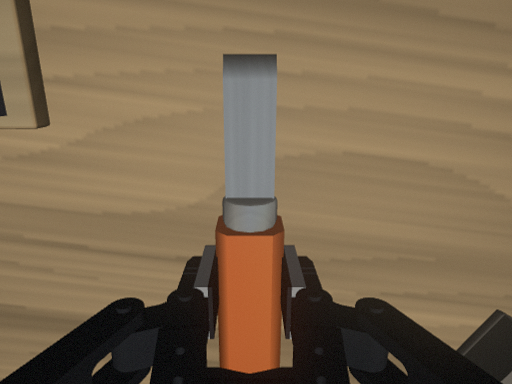

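Request:
{"op": "jog_arm", "data": {"steps": [[[0,0,1.5],[0,0,0]],[[0,0,1.3],[0,0,0]],[[0,0,1],[0,0,0]],[[0,0,0],[0,0,0]]]}}

```text
t: 15.2
tool_pos: [0.5939, -0.1717, 0.1908]
tool_rot: [3.134, 0.21, 0.005]
contact_force: [-0.5, 0.1, -1.8]
opening: 0.0263
```

```bash
python3 go.py .59 -.17 .1805 7.1
```

```text
t 15.2 pos [ 0.5939 -0.1717  0.1908] q [-0.4   0.25  1.77  0.    1.11  1.03] F [-0.5  0.1 -1.8] op 0.0263
shift cm now-axes [-0.37 -0.22  1.03] goal-axes [-0.37 -0.22  1.03] turn deg [ 0.06 -0.18  0.58]
```

Request:
{"op": "jog_arm", "data": {"steps": [[[0,0,0.7],[0,0,0]],[[0,0,0.3],[0,0,0]],[[0,0,0.2],[0,0,0]],[[0,0,0],[0,0,0]]]}}

```text
t: 15.6
tool_pos: [0.5949, -0.1721, 0.1802]
tool_rot: [3.133, 0.211, 0.007]
contact_force: [0.7, -0.2, -1.8]
opening: 0.0266
```

```bash
python3 go.py .59 -.17 .1795 7.1
```

```text
t 15.6 pos [ 0.5949 -0.1721  0.1802] q [-0.4   0.27  1.77  0.    1.09  1.03] F [ 0.7 -0.2 -1.8] op 0.0266
shift cm now-axes [-0.46 -0.27  0.06] goal-axes [-0.46 -0.27  0.07] turn deg [ 0.11 -0.26  0.61]
```

Request:
{"op": "jog_arm", "data": {"steps": [[[0,0,0.15],[0,0,0]],[[0,0,0.1],[0,0,0]]]}}

```text
t: 15.8
tool_pos: [0.5955, -0.1723, 0.1796]
tool_rot: [3.133, 0.211, 0.008]
contact_force: [-4.4, 1.3, 7.3]
opening: 0.0265
```

Contact at about 7 N, so the chisel is on the bench. I'll release it, rise and look.

Request:
{"op": "jog_arm", "data": {"steps": [[[0,0,0],[0,0,0]],[[0,0,0],[0,0,0]],[[0,0,0],[0,0,0]],[[0,0,-2],[0,0,0]],[[0,0,-4],[0,0,0]],[[0,0,-4],[0,0,0]],[[0,0,-2],[0,0,0]],[[0,0,0],[0,0,0]]], "fingers": 1}}

```text
t: 16.6
tool_pos: [0.5946, -0.1721, 0.302]
tool_rot: [3.133, 0.211, 0.007]
contact_force: [1.1, -0.6, 1.1]
opening: 0.0858
```

```bash
python3 go.py .59 -.17 .1795 7.1; python3 look.py l wrist; python3 ch.py l .026 1 .1
```

```text
t 16.6 pos [ 0.5946 -0.1721  0.302 ] q [-0.4   0.12  1.72  0.    1.3   1.03] F [ 1.1 -0.6  1.1] op 0.0858
shift cm now-axes [-0.48 -0.29 12.25] goal-axes [-0.43 -0.26 12.25] turn deg [ 0.11 -0.27  0.61]
t 16.6 q [-4.020e-01  1.200e-01  1.718e+00  1.000e-03  1.299e+00  1.034e+00] pos [ 0.5946 -0.1721  0.302 ] rot [3.133 0.211 0.007] op 0.0858 F [ 1.1 -0.6  1.1]
[[0.991, 0.134, 0.005], [0.134, -0.991, -0.001], [0.005, 0.002, -1.0]]
rect [249.5 219. ] [108.  31.] area 3185.0
LxW mm [23.6 88.7]
handle centre [ 0.5749 -0.1765] edge dir deg 7.76 chisel_mid [ 0.6071 -0.1722] edge [ 0.6864 -0.1614] butt [ 0.5278 -0.1829]
```

View pics/l_wrist.png

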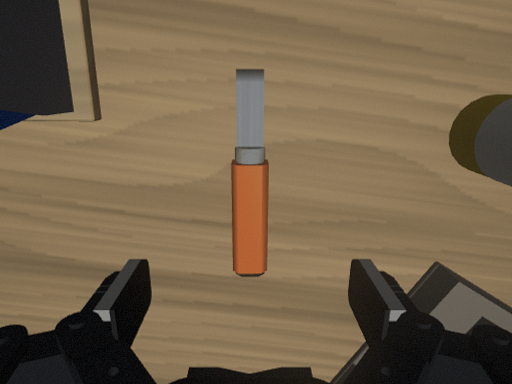

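```bash
cat > fk.py <<'E'
import numpy as np
from scipy.optimize import least_squares
D=[([.0534,1.6143,1.476],[.1647,-.6026,.4034]),([-.373,1.859,1.654],[.466,.0227,.4854]),([-.463,1.941,1.227],[.4539,.145,.4844]),([-.009,1.549,1.62],[.5923,.1521,.4819]),([.072,1.57,1.5],[.6246,.1221,.4183]),([.096,1.643,1.393],[.6177,.1316,.36]),([-.059,1.842,1.334],[.5446,.123,.3357]),([-.511,1.957,1.691],[.402,.1061,.4847]),([.048,1.539,1.583],[.4907,-.3952,.4523]),([.07,1.852,1.214],[.4511,-.3566,.2575]),([.202,1.761,1.181],[.5926,-.1712,.228]),([.125,1.764,1.329],[.5759,-.1649,.2737]),([.12,1.718,1.299],[.5946,-.1721,.302])]
def fk(p,q):
    a,h,L1,L2,o,d=p; A=q[0]+q[1]; B=A+q[2]
    return np.array([a+L1*np.sin(q[0])+L2*np.sin(A)+o*np.cos(A)+d*np.sin(B), h+L1*np.cos(q[0])+L2*np.cos(A)-o*np.sin(A)+d*np.cos(B)])
def res(p): return np.concatenate([fk(p,q)-[np.sqrt(x*x+y*y-.075**2),z] for q,(x,y,z) in D])
s=least_squares(res,[0,.2,.4,.4,.0,.1]); p=s.x
def ik(r,z,ang):  # ang tool angle from up
    f=lambda q:np.r_[fk(p,q)-[r,z],q.sum()-ang]
    t=least_squares(f,[0,1.9,ang-1.9]); return t.x,t.cost
if __name__=="__main__":
    print(p.round(3),np.abs(s.fun).max())
    from h import *
    d=np.load("pics/l_wrist.npz"); c=(d["K"],d["T"])
    for n,k,z in [("edge",(250,69),.015),("butt",(250,272),.022),("but bottom",(250,276),.005),("fer/handle",(250,161),.026)]: print(n,plane("",k,z,c).round(4))
E
python3 fk.py
```

```text
[-0.     0.238  0.427  0.61   0.096  0.106] 0.0004198629503039397
edge [ 0.6844 -0.1618  0.015 ]
butt [ 0.5296 -0.1829  0.022 ]
but bottom [ 0.516  -0.1848  0.005 ]
fer/handle [ 0.6218 -0.1703  0.026 ]
```

```bash
cat >> fk.py <<'E'
from scipy.spatial.transform import Rotation as Rr
def Rz(a): return Rr.from_euler('z',a).as_matrix()
def Ry(a): return Rr.from_euler('y',a).as_matrix()
def FK6(q):
    a,h,L1,L2,o,d=p
    B=Rz(q[0]); A2=B@Ry(q[1]); A3=A2@Ry(q[2]); 
    W=B@[0,LAT,h]+A2@[0,0,L1]+A3@[o,0,L2]
    A5=A3@Rz(S4*q[3])@Ry(q[4]); T=W+A5@[0,0,d]; A6=A5@Rz(S6*q[5]+C6)
    return T,A6
LAT=.075;S4=1;S6=1;C6=0
LIM=np.array([[-3.01,3.01],[-1.01,2.22],[.06,2.58],[-1.02,4.17],[.09,2.62],[-3.14,3.14]])
def IK6(T,M,q0):
    f=lambda q:np.r_[(FK6(q)[0]-T)*5,(FK6(q)[1]-M).ravel()]
    t=least_squares(f,np.clip(q0,LIM[:,0]+.01,LIM[:,1]-.01),bounds=(LIM[:,0],LIM[:,1])); return t.x,t.cost
E
python3 - <<'E'
import fk; from fk import *
from scipy.spatial.transform import Rotation as R
obs=[([-.402,.12,1.718,.001,1.299,1.034],[.5946,-.1721,.302],[3.133,.211,.007]),([.153,-.463,1.941,.001,1.227,1.608],[.4539,.145,.4844],[-3.022,-.174,-.668]),([-.797,.048,1.539,.006,1.583,-1.759],[.4907,-.3952,.4523],[-.935,-2.976,-.029])]
for q,P,r in obs:
    T,A=FK6(np.array(q)); print(T.round(4),P,(A.T@R.from_rotvec(r).as_matrix()).round(2).tolist())
E
```

```text
[ 0.5949 -0.1713  0.3019] [0.5946, -0.1721, 0.302] [[-0.0, -1.0, -0.0], [1.0, -0.0, -0.0], [0.0, -0.0, 1.0]]
[0.4537 0.1459 0.4846] [0.4539, 0.145, 0.4844] [[-0.0, -1.0, -0.0], [1.0, -0.0, -0.0], [0.0, -0.0, 1.0]]
[ 0.4914 -0.3947  0.4523] [0.4907, -0.3952, 0.4523] [[-0.0, -1.0, 0.0], [1.0, -0.0, -0.0], [0.0, 0.0, 1.0]]
```

```bash
sed -i 's/C6=0/C6=np.pi\/2/' fk.py; cat > plan.py <<'E'
import fk; from fk import *
def pose(G,yaw,tau,off=.155):
    a=np.radians(yaw); X0=np.array([np.cos(a),np.sin(a),0]); Z=np.array([0,0,-1.]); M=np.c_[X0,np.cross(Z,X0),Z]@Ry(np.radians(tau)); return np.array(G)-off*M[:,2],M
q0=np.array([-.402,.12,1.718,0,1.299,1.034])
if __name__=="__main__":
    for S in (1,-1):
        fk.S4=S
        for tau in (50,45,40,35,30):
            for lift in (0,.15):
                T,M=pose([.5386,-.1809,.0245+lift],7.5,tau); q,c=IK6(T,M,q0); print(S,tau,lift,T.round(3),q.round(2),round(c,6))
E
python3 plan.py
```

```text
1 50 0 [ 0.421 -0.196  0.124] [-0.74 -0.02  2.3   1.3   0.65 -0.32] 0.0
1 50 0.15 [ 0.421 -0.196  0.274] [-0.74 -0.36  2.28  0.93  0.82  0.19] 0.0
1 45 0 [ 0.43  -0.195  0.134] [-0.71 -0.03  2.28  1.11  0.63 -0.12] 0.0
1 45 0.15 [ 0.43  -0.195  0.284] [-0.71 -0.35  2.24  0.78  0.84  0.32] 0.0
1 40 0 [ 0.44  -0.194  0.143] [-0.68 -0.04  2.25  0.92  0.62  0.07] 0.0
1 40 0.15 [ 0.44  -0.194  0.293] [-0.68 -0.33  2.2   0.65  0.87  0.44] 0.0
1 35 0 [ 0.45  -0.193  0.151] [-0.65 -0.03  2.21  0.74  0.64  0.26] 0.0
1 35 0.15 [ 0.45  -0.193  0.301] [-0.65 -0.31  2.15  0.53  0.91  0.54] 0.0
1 30 0 [ 0.462 -0.191  0.159] [-0.62 -0.02  2.17  0.58  0.67  0.43] 0.0
1 30 0.15 [ 0.462 -0.191  0.309] [-0.62 -0.28  2.11  0.43  0.96  0.64] 0.0
-1 50 0 [ 0.421 -0.196  0.124] [-0.74 -0.02  2.3   1.3   0.65 -0.32] 0.0
-1 50 0.15 [ 0.421 -0.196  0.274] [-0.74 -0.36  2.28  0.93  0.82  0.19] 0.0
-1 45 0 [ 0.43  -0.195  0.134] [-0.71 -0.03  2.28  1.11  0.63 -0.12] 0.0
-1 45 0.15 [ 0.43  -0.195  0.284] [-0.71 -0.35  2.24  0.78  0.84  0.32] 0.0
-1 40 0 [ 0.44  -0.194  0.143] [-0.68 -0.04  2.25  0.92  0.62  0.07] 0.0
-1 40 0.15 [ 0.44  -0.194  0.293] [-0.68 -0.33  2.2   0.65  0.87  0.44] 0.0
-1 35 0 [ 0.45  -0.193  0.151] [-0.65 -0.03  2.21  0.74  0.64  0.26] 0.0
-1 35 0.15 [ 0.45  -0.193  0.301] [-0.65 -0.31  2.15  0.53  0.91  0.54] 0.0
-1 30 0 [ 0.462 -0.191  0.159] [-0.62 -0.02  2.17  0.58  0.67  0.43] 0.0
-1 30 0.15 [ 0.462 -0.191  0.309] [-0.62 -0.28  2.11  0.43  0.96  0.64] 0.0
```

Request:
{"op": "jog_arm", "data": {"steps": [[[-3.1,0,0],[0,8,0]],[[-3.1,0,-0.4],[0,8,0]],[[-3,0,-0.9],[0,8,0]],[[-2.8,0,-1.3],[0,8,0]],[[-2.6,0,-1.6],[0,8,0]],[[0,0,0],[0,0,0]]]}}

```text
t: 17.25
tool_pos: [0.4337, -0.1906, 0.2829]
tool_rot: [-2.889, -0.187, -1.072]
contact_force: [0.6, 0.5, -0.3]
opening: 0.0851
```

```bash
python3 go.py .4399 -.1939 .2932 7.5 40; python3 look.py m wrist;python3 ch.py m .026 1 .1
```

```text
t 17.25 pos [ 0.4337 -0.1906  0.2829] q [-0.68 -0.34  2.22  0.69  0.86  0.41] F [ 0.6  0.5 -0.3] op 0.0851
shift cm now-axes [ 1.11  0.4  -0.41] goal-axes [ 1.1   0.41 -0.42] turn deg [-0.47 -0.75 -0.28]
t 17.25 q [-0.681 -0.339  2.219  0.685  0.86   0.409] pos [ 0.4337 -0.1906  0.2829] rot [-2.889 -0.187 -1.072] op 0.0851 F [ 0.6  0.5 -0.3]
[[0.752, 0.132, 0.646], [0.094, -0.991, 0.093], [0.653, -0.009, -0.758]]
rect [257.5 263.5] [105.  31.] area 2940.0
LxW mm [24.5 87.7]
handle centre [ 0.5742 -0.1765] edge dir deg 7.64 chisel_mid [ 0.6064 -0.1722] edge [ 0.6857 -0.1616] butt [ 0.5271 -0.1828]
```

View pics/m_wrist.png

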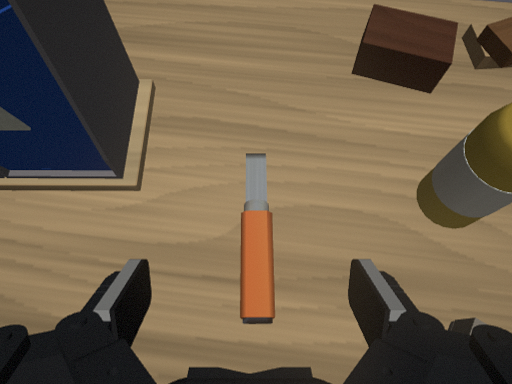

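Request:
{"op": "jog_arm", "data": {"steps": [[[1.1,0.4,-0.4],[-0.5,-0.8,-0.3]],[[-1.9,0,2.3],[0,0,0]],[[-1.9,0,2.3],[0,0,0]],[[-1.3,0,1.5],[0,0,0]],[[0,0,0],[0,0,0]]]}}

```text
t: 17.8
tool_pos: [0.4453, -0.1951, 0.2118]
tool_rot: [-2.912, -0.194, -1.045]
contact_force: [0.3, -0.2, -0.4]
opening: 0.0852
```

```bash
python3 go.py .4412 -.1938 .1432 7.5 40
```

```text
t 17.8 pos [ 0.4453 -0.1951  0.2118] q [-0.67 -0.18  2.22  0.75  0.73  0.29] F [ 0.3 -0.2 -0.4] op 0.0852
shift cm now-axes [-4.66 -0.2   5.05] goal-axes [-4.71 -0.18  5.01] turn deg [0.08 0.52 0.15]
```

Request:
{"op": "jog_arm", "data": {"steps": [[[-1.6,-0.2,1.7],[0,0.5,0]],[[-1.5,0,1.6],[0,0,0]],[[-0.6,0,0.7],[0,0,0]],[[0,0,0],[0,0,0]]]}}

```text
t: 18.2
tool_pos: [0.4469, -0.1946, 0.1586]
tool_rot: [-2.907, -0.199, -1.059]
contact_force: [-0.3, 0.3, -0.7]
opening: 0.0853
```

```bash
python3 go.py .4412 -.1938 .1432 7.5 40; python3 look.py n wrist;python3 ch.py n .026 1 .1
```

```text
t 18.2 pos [ 0.4469 -0.1946  0.1586] q [-0.67 -0.06  2.23  0.88  0.64  0.13] F [-0.3  0.3 -0.7] op 0.0853
shift cm now-axes [-1.41 -0.16  0.83] goal-axes [-1.41 -0.16  0.83] turn deg [ 0.07 -0.03  0.34]
t 18.2 q [-0.666 -0.059  2.231  0.883  0.636  0.126] pos [ 0.4469 -0.1946  0.1586] rot [-2.907 -0.199 -1.059] op 0.0853 F [-0.3  0.3 -0.7]
[[0.758, 0.134, 0.638], [0.106, -0.991, 0.083], [0.643, 0.005, -0.766]]
rect [244. 235.] [176.  52.] area 8298.5
LxW mm [23.4 87.7]
handle centre [ 0.574  -0.1767] edge dir deg 7.78 chisel_mid [ 0.6062 -0.1723] edge [ 0.6855 -0.1615] butt [ 0.5269 -0.1831]
```

View pics/n_wrist.png

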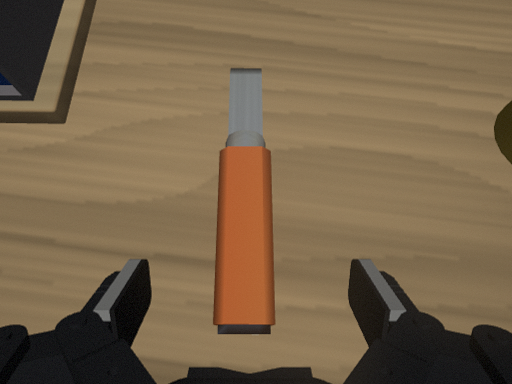

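Request:
{"op": "jog_arm", "data": {"steps": [[[-0.9,-0.2,0.5],[0,0,0.3]],[[-0.5,0,0.4],[0,0,0]],[[0,0,0],[0,0,0]]]}}

```text
t: 18.55
tool_pos: [0.4435, -0.1945, 0.1457]
tool_rot: [-2.906, -0.193, -1.068]
contact_force: [0.2, -0.4, -0.6]
opening: 0.0853
```

```bash
python3 go.py .4412 -.1938 .1432 7.5 40
```

```text
t 18.55 pos [ 0.4435 -0.1945  0.1457] q [-0.67 -0.04  2.24  0.93  0.62  0.08] F [ 0.2 -0.4 -0.6] op 0.0853
shift cm now-axes [-0.33 -0.1   0.05] goal-axes [-0.33 -0.1   0.06] turn deg [ 0.29 -0.33  0.22]
```

Request:
{"op": "jog_arm", "data": {"steps": [[[-0.3,-0.1,0.1],[0.3,-0.3,0]],[[0,0,0],[0,0,0]],[[0,0,0],[0,0,0]]]}}

```text
t: 18.85
tool_pos: [0.4418, -0.194, 0.1436]
tool_rot: [-2.905, -0.196, -1.059]
contact_force: [0.1, -0.1, 0.5]
opening: 0.0854
```

Request:
{"op": "jog_arm", "data": {"steps": [[[0,0,0],[0,0,0]],[[0,0,0],[0,0,0]],[[0,0,0],[0,0,0]],[[0,0,0],[0,0,0]],[[0,0,0],[0,0,0]],[[0,0,0],[0,0,0]]], "fingers": -1, "grip_force": 90}}

```text
t: 19.45
tool_pos: [0.4422, -0.1944, 0.1445]
tool_rot: [-2.905, -0.197, -1.062]
contact_force: [-0.9, -0.4, -0.5]
opening: 0.0255
```

```bash
python3 go.py .4412 -.1938 .1432 7.5 40; python3 look.py o wrist;python3 ch.py o .026 1 .1
```

```text
t 19.45 pos [ 0.4422 -0.1944  0.1445] q [-0.67 -0.04  2.24  0.92  0.62  0.07] F [-0.9 -0.4 -0.5] op 0.0255
shift cm now-axes [-0.15 -0.07  0.04] goal-axes [-0.15 -0.07  0.05] turn deg [ 0.07 -0.14  0.29]
t 19.45 q [-0.672 -0.036  2.241  0.923  0.619  0.074] pos [ 0.4422 -0.1944  0.1445] rot [-2.905 -0.197 -1.062] op 0.0255 F [-0.9 -0.4 -0.5]
[[0.757, 0.134, 0.639], [0.105, -0.991, 0.083], [0.645, 0.004, -0.765]]
rect [250.5 216.5] [185.  57.] area 9520.5
LxW mm [23.8 88.1]
handle centre [ 0.5747 -0.1778] edge dir deg 8.27 chisel_mid [ 0.6069 -0.1731] edge [ 0.686  -0.1616] butt [ 0.5277 -0.1846]
```

View pics/o_wrist.png

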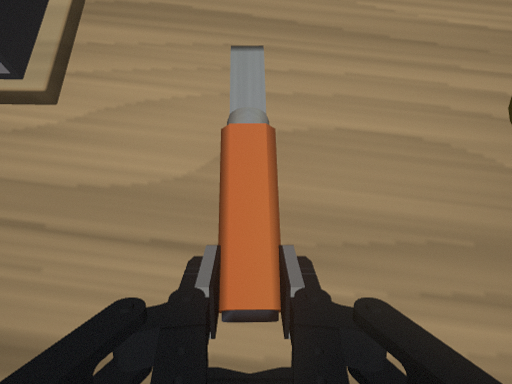

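Request:
{"op": "jog_arm", "data": {"steps": [[[0.6,0,-0.8],[0,0,0]],[[1.3,0,-1.5],[0,0,0]],[[1.9,0,-2.3],[0,0,0]],[[2.6,0,-3.1],[0,0,0]],[[2.6,0,-3.1],[0,0,0]],[[2.6,0,-3.1],[0,0,0]],[[2.6,0,-3.1],[0,0,0]],[[0,0,0],[0,0,0]]]}}

```text
t: 20.3
tool_pos: [0.439, -0.1916, 0.3663]
tool_rot: [-2.906, -0.194, -1.034]
contact_force: [0.4, -0.2, -0.4]
opening: 0.0252
```

```bash
python3 - <<'E'
from rel import *
import json
T=np.array([.4422,-.1944,.1445]); M=R.from_rotvec([-2.905,-.197,-1.062]).as_matrix()
a=np.radians(7.7); ax=np.array([np.cos(a),np.sin(a),0]); mid=np.array([.606,-.1725,.013])
E=M.T@(mid+.08*ax-T); A=M.T@ax; B=M.T@(mid-.08*ax-T); print("edge tool",E.round(4),"axis",A.round(3),"butt",B.round(4))
json.dump(dict(E=E.tolist(),A=A.tolist(),B=B.tolist()),open("grip.json","w"))
E
python3 look.py p wrist; python3 rel.py
```

```text
edge tool [ 0.1027 -0.0004  0.2586] axis [ 0.764 -0.     0.645] butt [-0.0196 -0.0003  0.1555]
t 20.3 q [-0.671 -0.42   2.129  0.575  1.004  0.558] pos [ 0.439  -0.1916  0.3663] rot [-2.906 -0.194 -1.034] op 0.0252 F [ 0.4 -0.2 -0.4]
[[0.769, 0.135, 0.625], [0.101, -0.991, 0.09], [0.632, -0.006, -0.775]]
t 20.35 q [-0.671 -0.418  2.133  0.575  1.005  0.558] pos [ 0.4383 -0.1912  0.3626] F [-1.4  0.  -2.3] op 0.0257
[[0.772, 0.135, 0.621], [0.099, -0.991, 0.092], [0.628, -0.01, -0.778]]
tip uvw from hinge mm [ 122.4 -295.   194.9] x_bin/y_bin of tool z [np.float64(0.628), np.float64(0.015)] yaw tool x 7.34
```

View pics/p_wrist.png

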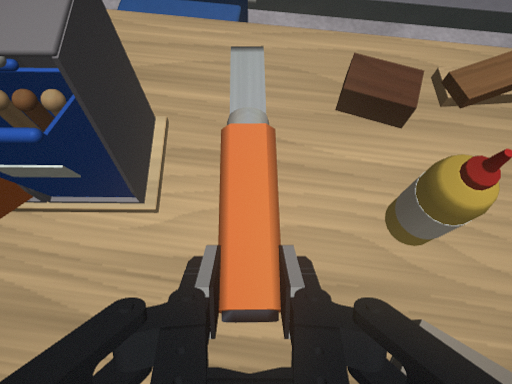

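```bash
cat > ins.py <<'E'
import sys,json
from rel import *
g=json.load(open("grip.json")); E=np.array(g["E"])
s,n,tilt=float(sys.argv[1])/1e3,float(sys.argv[2])/1e3,float(sys.argv[3])
th=.78; u=np.sin(th)*s-np.cos(th)*n; v=np.cos(th)*s+np.sin(th)*n
P=H-X*u+np.array([0,0,v])
Z=np.array([0,0,-1.]); G=np.c_[X,np.cross(Z,X),Z]@R.from_euler('y',tilt,degrees=True).as_matrix()
T=P-G@(E*[1,0,1])
o=ctrl.get_obs(); M=R.from_rotvec(o["tool_rot"]).as_matrix(); p=o["tool_pos"]
print("t",o["t"],"q",o["q"].round(2),"F",o["contact_force"].round(1),"op",round(o["opening"],4),"pos",p.round(4),"goal TCP",T.round(4))
print("shift cm now",(M.T@(T-p)*100).round(2),"goal axes",(G.T@(T-p)*100).round(2),"turn",np.degrees(R.from_matrix(M.T@G).as_rotvec()).round(2))
# current edge in bin s,n,lat
def sn(q): b=inbin(q)*1e3; return np.round([np.sin(th)*b[0]+np.cos(th)*b[2], -np.cos(th)*b[0]+np.sin(th)*b[2], b[1]],1)
for k in ("E","B"): print(k,"s,n,lat now",sn(p+M@np.array(g[k])))
print("tip",sn(p+M@[0,0,.173]),"insert dir in goal tool axes per cm",(G.T@(X*np.sin(th)-np.array([0,0,np.cos(th)]))).round(3))
import fk
from fk import IK6
q,c=IK6(T,G,o["q"]); print("ik",q.round(2),round(c,7))
E
python3 ins.py 195 12 -5.1; python3 ins.py 0 12 -5.1
```

```text
t 20.35 q [-0.67 -0.42  2.13  0.57  1.    0.56] F [-1.4  0.  -2.3] op 0.0257 pos [ 0.4383 -0.1912  0.3626] goal TCP [0.4244 0.107  0.4468]
shift cm now [  7.18 -29.81  -4.66] goal axes [  1.55 -29.76  -8.6 ] turn [ -0.75 -43.99   0.51]
E s,n,lat now [ 129.1  143.6 -293. ]
B s,n,lat now [ 244.    32.3 -295. ]
tip [ 224.6   50.1 -295. ] insert dir in goal tool axes per cm [0.764 0.    0.646]
ik [ 0.08 -0.42  1.95 -0.    1.69  1.52] 0.0
t 20.35 q [-0.67 -0.42  2.13  0.57  1.    0.56] F [-1.4  0.  -2.3] op 0.0257 pos [ 0.4383 -0.1912  0.3626] goal TCP [0.5605 0.124  0.3082]
shift cm now [  9.15 -29.51  14.74] goal axes [ 16.44 -29.76   3.99] turn [ -0.75 -43.99   0.51]
E s,n,lat now [ 129.1  143.6 -293. ]
B s,n,lat now [ 244.    32.3 -295. ]
tip [ 224.6   50.1 -295. ] insert dir in goal tool axes per cm [0.764 0.    0.646]
ik [ 0.09  0.03  1.8  -0.    1.4   1.53] 0.0
```

Request:
{"op": "jog_arm", "data": {"steps": [[[2.6,0,-3.1],[0,0,0]],[[2.6,0,-3.1],[0,0,0]],[[2.4,0,-3],[0,-8,0]],[[0,0,0],[0,-8.5,0]],[[0,0,0],[0,-8.5,0]],[[0,0,0],[0,-8.5,0]],[[0,0,0],[0,-8.5,0]],[[0,0,0],[0,0,0]]]}}

```text
t: 21.15
tool_pos: [0.4383, -0.1915, 0.4628]
tool_rot: [-3.103, -0.213, 0.146]
contact_force: [0.1, 0.1, -2.1]
opening: 0.0261
```

```bash
python3 ins.py 195 12 -5.1
```

```text
t 21.15 q [-0.56 -0.31  1.85 -0.03  1.7   0.87] F [ 0.1  0.1 -2.1] op 0.0261 pos [ 0.4383 -0.1915  0.4628] goal TCP [0.4244 0.107  0.4468]
shift cm now [  2.88 -29.69   2.36] goal axes [  2.44 -29.79   1.39] turn [-1.88  0.16  0.84]
E s,n,lat now [ 223.1    6.2 -287.5]
B s,n,lat now [ 383.     6.5 -292.8]
tip [ 356.8    5.7 -292.2] insert dir in goal tool axes per cm [0.764 0.    0.646]
ik [ 0.08 -0.42  1.95 -0.    1.69  1.52] 0.0
```

Request:
{"op": "jog_arm", "data": {"steps": [[[0.2,-4.2,-0.2],[-1,0,0.4]],[[0.2,-4.3,-0.2],[-0.9,0,0.4]],[[0.2,-4.3,-0.2],[0,0,0]],[[0.2,-4.3,-0.2],[0,0,0]],[[0.2,-4.3,-0.2],[0,0,0]],[[0.2,-4.3,0],[0,0,0]],[[0,-3,0],[0,0,0]],[[0,0,0],[0,0,0]]]}}

```text
t: 21.95
tool_pos: [0.4134, 0.1038, 0.4588]
tool_rot: [-3.116, -0.192, 0.141]
contact_force: [0.6, -1.0, -1.8]
opening: 0.0259
```

```bash
python3 ins.py 195 12 -5.1; python3 look.py r wrist side
```

```text
t 21.95 q [ 0.07 -0.45  1.96  0.02  1.72  1.52] F [ 0.6 -1.  -1.8] op 0.0259 pos [0.4134 0.1038 0.4588] goal TCP [0.4244 0.107  0.4468]
shift cm now [ 1.23 -0.16  1.1 ] goal axes [ 1.23 -0.18  1.09] turn [-1.28 -0.01 -0.  ]
E s,n,lat now [211.5  12.5   4.3]
B s,n,lat now [371.5  12.3   2. ]
tip [345.2  11.6   2. ] insert dir in goal tool axes per cm [0.764 0.    0.646]
ik [ 0.08 -0.42  1.95 -0.    1.69  1.52] 0.0
t 21.95 q [ 0.067 -0.451  1.959  0.017  1.723  1.516] pos [0.4134 0.1038 0.4588] rot [-3.116 -0.192  0.141] op 0.0259 F [ 0.6 -1.  -1.8]
[[0.988, 0.122, -0.091], [0.123, -0.992, 0.011], [-0.089, -0.022, -0.996]]
```

View pics/r_wrist.png

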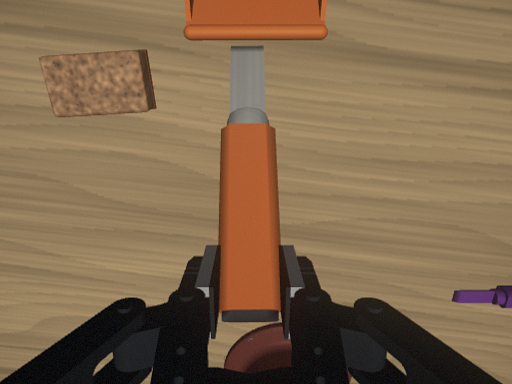

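Request:
{"op": "jog_arm", "data": {"steps": [[[0.8,-0.2,0.7],[-1.3,0,0]],[[1.2,0,1],[0,0,0]],[[1.5,0,1.3],[0,0,0]],[[0,0,0],[0,0,0]]]}}

```text
t: 22.45
tool_pos: [0.4481, 0.1038, 0.4214]
tool_rot: [3.123, 0.177, -0.138]
contact_force: [-0.6, -0.4, -2.8]
opening: 0.0252
```

```bash
python3 ins.py 100 12 -5.1; python3 look.py s wrist
```

```text
t 22.45 q [ 0.07 -0.34  1.94 -0.01  1.63  1.53] F [-0.6 -0.4 -2.8] op 0.0252 pos [0.4481 0.1038 0.4214] goal TCP [0.4907 0.1153 0.3793]
shift cm now [ 4.71 -0.68  3.81] goal axes [ 4.72 -0.61  3.81] turn [ 0.24 -0.03 -0.62]
E s,n,lat now [160.6  10.7  -7.9]
B s,n,lat now [320.6  10.5  -6.2]
tip [294.3   9.8  -6.8] insert dir in goal tool axes per cm [0.764 0.    0.646]
ik [ 0.08 -0.2   1.9  -0.    1.53  1.53] 0.0
t 22.45 q [ 0.068 -0.343  1.942 -0.009  1.631  1.525] pos [0.4481 0.1038 0.4214] rot [ 3.123  0.177 -0.138] op 0.0252 F [-0.6 -0.4 -2.8]
[[0.99, 0.113, -0.087], [0.112, -0.994, -0.015], [-0.088, 0.005, -0.996]]
```

View pics/s_wrist.png

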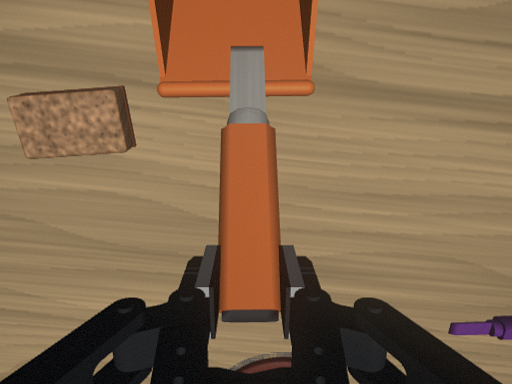

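Request:
{"op": "jog_arm", "data": {"steps": [[[1.2,-0.6,0.9],[0.2,0,-0.6]],[[1.5,0,1.2],[0,0,0]],[[1.5,0,1.2],[0,0,0]],[[0,0,0],[0,0,0]]]}}

```text
t: 22.9
tool_pos: [0.4875, 0.1116, 0.3869]
tool_rot: [3.127, 0.186, -0.131]
contact_force: [-1.1, -0.2, -1.3]
opening: 0.0254
```

```bash
python3 ins.py 50 12 -5.1; python3 look.py t wrist
```

```text
t 22.9 q [ 0.08 -0.22  1.9  -0.01  1.55  1.53] F [-1.1 -0.2 -1.3] op 0.0254 pos [0.4875 0.1116 0.3869] goal TCP [0.5256 0.1196 0.3437]
shift cm now [ 4.22 -0.35  3.98] goal axes [ 4.24 -0.32  3.96] turn [ 0.06 -0.29 -0.31]
E s,n,lat now [107.3  16.1  -3.7]
B s,n,lat now [267.3  15.1  -3. ]
tip [241.   14.5  -3.4] insert dir in goal tool axes per cm [0.764 0.    0.646]
ik [ 0.08 -0.08  1.85 -0.    1.46  1.53] 0.0
t 22.9 q [ 0.077 -0.218  1.898 -0.005  1.545  1.53 ] pos [0.4875 0.1116 0.3869] rot [ 3.127  0.186 -0.131] op 0.0254 F [-1.1 -0.2 -1.3]
[[0.989, 0.118, -0.083], [0.118, -0.993, -0.011], [-0.084, 0.002, -0.996]]
```

View pics/t_wrist.png

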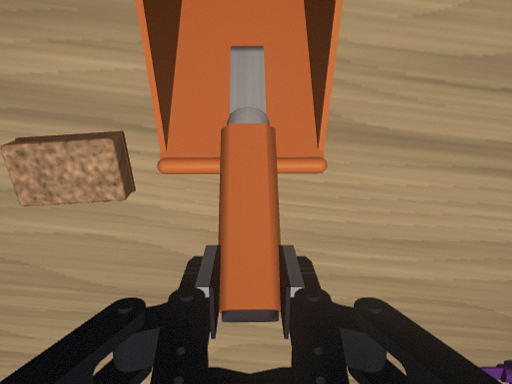

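Request:
{"op": "jog_arm", "data": {"steps": [[[1.4,-0.3,1.2],[0,-0.2,-0.3]],[[1.3,0,1.2],[0,0,0]],[[1.3,0,1.2],[0,0,0]],[[0,0,0],[0,0,0]]]}}

```text
t: 23.35
tool_pos: [0.5239, 0.1177, 0.3537]
tool_rot: [3.127, 0.191, -0.124]
contact_force: [-0.1, 0.5, -1.5]
opening: 0.0258
```

```bash
python3 ins.py 10 11 -5.1; python3 look.py u wrist
```

```text
t 23.35 q [ 0.08 -0.1   1.85 -0.01  1.47  1.53] F [-0.1  0.5 -1.5] op 0.0258 pos [0.5239 0.1177 0.3537] goal TCP [0.5528 0.123  0.3146]
shift cm now [ 3.23 -0.19  3.67] goal axes [ 3.27 -0.17  3.63] turn [ 0.1  -0.55 -0.13]
E s,n,lat now [57.2 20.  -2. ]
B s,n,lat now [217.2  18.3  -1.7]
tip [190.9  17.8  -2. ] insert dir in goal tool axes per cm [0.764 0.    0.646]
ik [ 0.09  0.01  1.81 -0.    1.41  1.53] 0.0
t 23.35 q [ 0.083 -0.101  1.85  -0.005  1.471  1.533] pos [0.5239 0.1177 0.3537] rot [ 3.127  0.191 -0.124] op 0.0258 F [-0.1  0.5 -1.5]
[[0.989, 0.122, -0.079], [0.121, -0.993, -0.012], [-0.079, 0.002, -0.997]]
```

View pics/u_wrist.png

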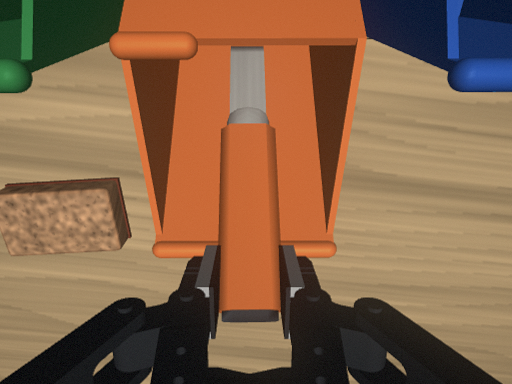

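Request:
{"op": "jog_arm", "data": {"steps": [[[1.2,-0.2,1.3],[0,-0.5,0]],[[1.2,0,1.3],[0,0,0]],[[0.5,0,0.6],[0,0,0]],[[0,0,0],[0,0,0]]]}}

```text
t: 23.8
tool_pos: [0.5496, 0.1223, 0.3271]
tool_rot: [3.126, 0.189, -0.123]
contact_force: [-0.6, -0.5, -1.3]
opening: 0.0253
```

```bash
python3 ins.py 0 10 -5.1; python3 look.py v wrist
```

```text
t 23.8 q [ 0.09 -0.01  1.81 -0.01  1.42  1.54] F [-0.6 -0.5 -1.3] op 0.0253 pos [0.5496 0.1223 0.3271] goal TCP [0.5591 0.1238 0.3068]
shift cm now [ 1.12 -0.04  1.95] goal axes [ 1.14 -0.03  1.93] turn [ 0.13 -0.57 -0.17]
E s,n,lat now [19.9 19.9 -0.8]
B s,n,lat now [179.9  18.1  -0.3]
tip [153.6  17.7  -0.7] insert dir in goal tool axes per cm [0.764 0.    0.646]
ik [ 0.09  0.03  1.8  -0.    1.4   1.53] 0.0
t 23.8 q [ 0.088 -0.014  1.813 -0.005  1.421  1.538] pos [0.5496 0.1223 0.3271] rot [ 3.126  0.189 -0.123] op 0.0253 F [-0.6 -0.5 -1.3]
[[0.99, 0.121, -0.078], [0.12, -0.993, -0.012], [-0.079, 0.002, -0.997]]
```

View pics/v_wrist.png

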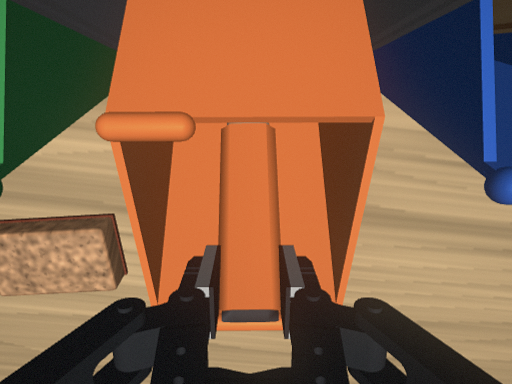

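Request:
{"op": "jog_arm", "data": {"steps": [[[0.5,0,0.8],[0,-0.5,0]],[[0.3,0,0.5],[0,0,0]],[[0,0,0],[0,0,0]]]}}

```text
t: 24.15
tool_pos: [0.5565, 0.1231, 0.3156]
tool_rot: [3.125, 0.189, -0.132]
contact_force: [0.3, -0.1, -2.4]
opening: 0.0255
```

```bash
python3 ins.py -5 9 -5.1
```

```text
t 24.15 q [ 0.09  0.02  1.8  -0.01  1.41  1.54] F [ 0.3 -0.1 -2.4] op 0.0255 pos [0.5565 0.1231 0.3156] goal TCP [0.5619 0.1241 0.3025]
shift cm now [ 0.65 -0.04  1.26] goal axes [ 0.66 -0.04  1.26] turn [ 0.14 -0.27 -0.17]
E s,n,lat now [ 7.5 15.5 -0.9]
B s,n,lat now [167.5  14.6  -0.4]
tip [141.2  14.   -0.8] insert dir in goal tool axes per cm [0.764 0.    0.646]
ik [ 0.09  0.04  1.8  -0.    1.39  1.53] 0.0
```

Next I'll ease it down until it touches the floor.

Request:
{"op": "jog_arm", "data": {"steps": [[[0.3,0,0.5],[0,-0.2,0]],[[0,0,0],[0,0,0]]]}}

```text
t: 24.35
tool_pos: [0.5592, 0.1234, 0.3101]
tool_rot: [3.125, 0.189, -0.138]
contact_force: [0.3, 0.2, -1.2]
opening: 0.0256
```

Request:
{"op": "jog_arm", "data": {"steps": [[[0.3,0,0.4],[0,0,0]],[[0,0,0],[0,0,0]]]}}

```text
t: 24.55
tool_pos: [0.562, 0.1238, 0.3054]
tool_rot: [3.125, 0.189, -0.138]
contact_force: [-0.7, -0.4, -0.4]
opening: 0.0255
```

```bash
python3 ins.py -5 9 -5.1
```

```text
t 24.55 q [ 0.09  0.04  1.8  -0.01  1.39  1.54] F [-0.7 -0.4 -0.4] op 0.0255 pos [0.562  0.1238 0.3054] goal TCP [0.5619 0.1241 0.3025]
shift cm now [ 0.01 -0.04  0.28] goal axes [ 0.02 -0.04  0.28] turn [ 0.14 -0.03 -0.17]
E s,n,lat now [-3.1 11.2 -0.9]
B s,n,lat now [156.9  10.9  -0.4]
tip [130.6  10.2  -0.8] insert dir in goal tool axes per cm [0.764 0.    0.646]
ik [ 0.09  0.04  1.8  -0.    1.39  1.53] 0.0
```

Request:
{"op": "jog_arm", "data": {"steps": [[[0.25,0,0.2],[0,0,0]],[[0,0,0],[0,0,0]]]}}

```text
t: 24.75
tool_pos: [0.564, 0.1241, 0.3043]
tool_rot: [3.124, 0.19, -0.145]
contact_force: [-2.8, -0.4, 2.5]
opening: 0.0252
```

Request:
{"op": "jog_arm", "data": {"steps": [[[0.25,0,0.25],[0,0,0]],[[0,0,0],[0,0,0]]]}}

```text
t: 24.95
tool_pos: [0.5658, 0.1244, 0.3045]
tool_rot: [3.123, 0.19, -0.155]
contact_force: [-1.3, -0.1, 1.2]
opening: 0.0258
```

```bash
python3 ins.py -5 9 -5.1;python3 look.py w wrist
```

```text
t 24.95 q [ 0.09  0.05  1.79 -0.01  1.4   1.54] F [-1.3 -0.1  1.2] op 0.0258 pos [0.5658 0.1244 0.3045] goal TCP [0.5619 0.1241 0.3025]
shift cm now [-0.37 -0.02  0.24] goal axes [-0.37 -0.02  0.23] turn [ 0.17  0.59 -0.14]
E s,n,lat now [-5.  10.7 -0.9]
B s,n,lat now [155.   12.1  -0.3]
tip [128.8  11.2  -0.7] insert dir in goal tool axes per cm [0.764 0.    0.646]
ik [ 0.09  0.04  1.8  -0.    1.39  1.53] 0.0
t 24.95 q [ 0.089  0.052  1.786 -0.007  1.402  1.54 ] pos [0.5658 0.1244 0.3045] rot [ 3.123  0.19  -0.155] op 0.0258 F [-1.3 -0.1  1.2]
[[0.988, 0.121, -0.098], [0.121, -0.993, -0.015], [-0.099, 0.003, -0.995]]
```

View pics/w_wrist.png

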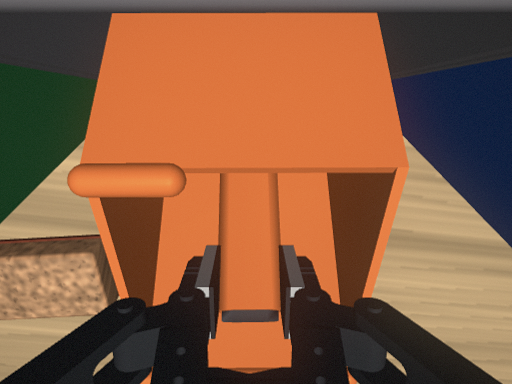

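The chisel touched the floor at a few newtons, with s at about −4 mm as expected. I'll ease it towards the front wall before releasing.

Request:
{"op": "jog_arm", "data": {"steps": [[[-0.3,0,0.3],[0,0.4,0]],[[0,0,0],[0,0,0]]]}}

```text
t: 25.2
tool_pos: [0.5628, 0.124, 0.3037]
tool_rot: [3.124, 0.19, -0.142]
contact_force: [-1.9, 0.1, 1.7]
opening: 0.0259
```

```bash
python3 ins.py -5 6 -5.1
```

```text
t 25.2 q [ 0.09  0.04  1.8  -0.01  1.39  1.54] F [-1.9  0.1  1.7] op 0.0259 pos [0.5628 0.124  0.3037] goal TCP [0.5597 0.1239 0.3004]
shift cm now [-0.27 -0.02  0.36] goal axes [-0.27 -0.02  0.36] turn [ 0.18  0.1  -0.14]
E s,n,lat now [-4.5 10.1 -0.9]
B s,n,lat now [155.5  10.2  -0.3]
tip [129.2   9.4  -0.8] insert dir in goal tool axes per cm [0.764 0.    0.646]
ik [ 0.09  0.04  1.81 -0.    1.38  1.53] 0.0
```

Request:
{"op": "jog_arm", "data": {"steps": [[[-0.25,0,0.35],[0,0,0]],[[0,0,0],[0,0,0]]]}}

```text
t: 25.4
tool_pos: [0.5608, 0.1238, 0.3024]
tool_rot: [3.124, 0.19, -0.135]
contact_force: [-2.2, -0.3, 4.0]
opening: 0.0257
```

Request:
{"op": "jog_arm", "data": {"steps": [[[-0.1,0,0.2],[0,0,0]],[[0,0,0],[0,0,0]]]}}

```text
t: 25.6
tool_pos: [0.5602, 0.1237, 0.3024]
tool_rot: [3.125, 0.19, -0.13]
contact_force: [-3.3, -0.6, 4.5]
opening: 0.0261
```

```bash
python3 ins.py -5 6 -5.1
```

```text
t 25.6 q [ 0.09  0.04  1.81 -0.01  1.38  1.54] F [-3.3 -0.6  4.5] op 0.0261 pos [0.5602 0.1237 0.3024] goal TCP [0.5597 0.1239 0.3004]
shift cm now [-0.03 -0.02  0.2 ] goal axes [-0.02 -0.02  0.2 ] turn [ 0.19 -0.32 -0.13]
E s,n,lat now [-4.6  9.1 -0.9]
B s,n,lat now [155.4   8.   -0.4]
tip [129.1   7.4  -0.8] insert dir in goal tool axes per cm [0.764 0.    0.646]
ik [ 0.09  0.04  1.81 -0.    1.38  1.53] 0.0
```

The chisel stands on the floor about 3 mm off the front wall. I'll open partway only, because full opening would hit the bin sides.

Request:
{"op": "jog_arm", "data": {"steps": [[[0,0,0],[0,0,0]],[[0,0,0],[0,0,0]],[[0,0,0],[0,0,0]],[[0,0,0],[0,0,0]]], "fingers": 0.08}}

```text
t: 26.0
tool_pos: [0.5606, 0.1237, 0.3012]
tool_rot: [3.125, 0.19, -0.126]
contact_force: [0.2, -0.1, 0.7]
opening: 0.0458
```

```bash
python3 ins.py -5 6 -5.1;python3 look.py x wrist
```

```text
t 26.0 q [ 0.09  0.04  1.81 -0.01  1.38  1.54] F [ 0.2 -0.1  0.7] op 0.0458 pos [0.5606 0.1237 0.3012] goal TCP [0.5597 0.1239 0.3004]
shift cm now [-0.08 -0.03  0.09] goal axes [-0.08 -0.03  0.09] turn [ 0.18 -0.47 -0.14]
E s,n,lat now [-6.1  9.2 -1. ]
B s,n,lat now [153.9   7.7  -0.4]
tip [127.6   7.2  -0.8] insert dir in goal tool axes per cm [0.764 0.    0.646]
ik [ 0.09  0.04  1.81 -0.    1.38  1.53] 0.0
t 26.0 q [ 0.089  0.039  1.806 -0.006  1.378  1.539] pos [0.5606 0.1237 0.3012] rot [ 3.125  0.19  -0.126] op 0.0458 F [ 0.2 -0.1  0.7]
[[0.989, 0.121, -0.08], [0.121, -0.993, -0.013], [-0.081, 0.003, -0.997]]
```

View pics/x_wrist.png

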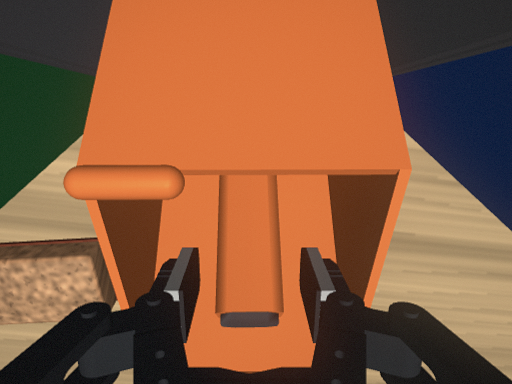

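Released. The handle rests at (250,250), clear of both pads. I'll withdraw upwards.

Request:
{"op": "jog_arm", "data": {"steps": [[[0,0,-1.5],[0,0,0]],[[0,0,-3],[0,0,0]],[[0,0,-4],[0,0,0]],[[0,0,-4],[0,0,0]],[[-4,0,0],[0,5,0]],[[-4.5,0,0],[0,0,0]],[[-4.5,0,0],[0,0,0]],[[0,0,0],[0,0,0]]]}}

```text
t: 26.85
tool_pos: [0.4395, 0.1092, 0.4395]
tool_rot: [3.133, 0.191, 0.02]
contact_force: [-0.0, -0.0, -0.4]
opening: 0.0457
```

```bash
python3 rel.py; python3 look.py y wrist side
```

```text
t 26.85 q [ 0.08  -0.4    1.953 -0.003  1.575  1.529] pos [0.4395 0.1092 0.4395] F [-0.  -0.  -0.4] op 0.0457
[[0.993, 0.121, 0.013], [0.121, -0.993, -0.002], [0.013, 0.003, -1.0]]
tip uvw from hinge mm [190.5  -0.3 233.6] x_bin/y_bin of tool z [np.float64(0.013), np.float64(-0.003)] yaw tool x 6.96
t 26.85 q [ 0.08  -0.4    1.953 -0.003  1.575  1.529] pos [0.4395 0.1092 0.4395] rot [3.133 0.191 0.02 ] op 0.0457 F [-0.  -0.  -0.4]
[[0.993, 0.121, 0.013], [0.121, -0.993, -0.002], [0.013, 0.003, -1.0]]
```

View pics/y_wrist.png

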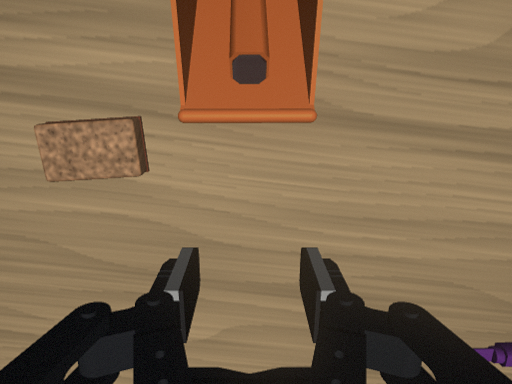

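View pics/y_side.png

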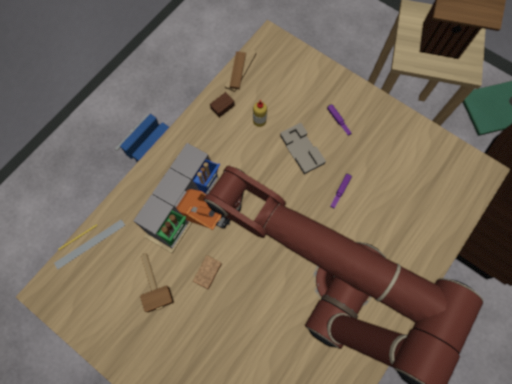

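The chisel stands with its butt up at (249,69), leaning on the front wall inside the rim, which runs from (182,116) to (314,116). Next I'll close the fingers and go down in front of the rim to push.

Request:
{"op": "jog_arm", "data": {"steps": [[[0.8,0,3],[0,-0.7,0]],[[0,0,3.5],[0,0,0]],[[0,0,3.5],[0,0,0]],[[0,0,3],[0,0,0]],[[0,0,0],[0,0,0]]], "fingers": -1}}

```text
t: 27.45
tool_pos: [0.4585, 0.1103, 0.3134]
tool_rot: [3.133, 0.189, 0.022]
contact_force: [0.5, -0.4, 0.6]
opening: 0.0001
```

```bash
python3 rel.py
```

```text
t 27.45 q [ 0.079 -0.257  2.055 -0.004  1.329  1.53 ] pos [0.4585 0.1103 0.3134] F [ 0.5 -0.4  0.6] op 0.0001
[[0.993, 0.12, 0.014], [0.12, -0.993, -0.002], [0.014, 0.004, -1.0]]
tip uvw from hinge mm [171.2  -1.7 107.4] x_bin/y_bin of tool z [np.float64(0.014), np.float64(-0.004)] yaw tool x 6.91
```

Request:
{"op": "jog_arm", "data": {"steps": [[[0,0,1.2],[0,-0.7,0]],[[0.8,0,0],[0,0,0]],[[0.8,0,0],[0,0,0]],[[0.8,0,0],[0,0,0]],[[0.8,0,-0.6],[0,0,0]],[[0.8,0,-0.7],[0,0,0]],[[0.8,0,-0.6],[0,0,0]],[[0.8,0,-0.5],[0,0,0]]]}}

```text
t: 28.25
tool_pos: [0.5224, 0.1179, 0.3349]
tool_rot: [3.132, 0.189, 0.007]
contact_force: [-1.4, 0.1, 0.2]
opening: 0.0001
```

```bash
python3 rel.py; python3 look.py z wrist
```

```text
t 28.25 q [ 0.084 -0.109  1.89  -0.004  1.356  1.535] pos [0.5224 0.1179 0.3349] F [-1.4  0.1  0.2] op 0.0001
[[0.993, 0.12, 0.005], [0.12, -0.993, -0.004], [0.004, 0.004, -1.0]]
tip uvw from hinge mm [108.5  -2.  128.9] x_bin/y_bin of tool z [np.float64(0.004), np.float64(-0.004)] yaw tool x 6.91
t 28.25 q [ 0.084 -0.109  1.89  -0.004  1.356  1.535] pos [0.5224 0.1179 0.3349] rot [3.132 0.189 0.007] op 0.0001 F [-1.4  0.1  0.2]
[[0.993, 0.12, 0.005], [0.12, -0.993, -0.004], [0.004, 0.004, -1.0]]
```

View pics/z_wrist.png

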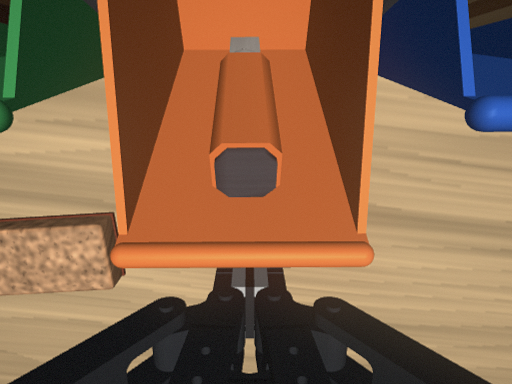

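The rim is at row 253 with the fingers pushing from the front. The chisel still leans on the front wall. I'll keep pushing.

Request:
{"op": "jog_arm", "data": {"steps": [[[0.8,0,-0.5],[0,0,0]],[[0.8,0,-0.4],[0,0,0]],[[0.8,0,-0.4],[0,0,0]],[[0.8,0,-0.3],[0,0,0]],[[0.8,0,-0.3],[0,0,0]],[[0.5,0,-0.1],[0,0,0]]]}}

```text
t: 28.9
tool_pos: [0.5696, 0.1237, 0.3564]
tool_rot: [3.131, 0.189, -0.012]
contact_force: [-5.7, -0.6, 4.5]
opening: -0.0001
```

```bash
python3 rel.py; python3 look.py z2 wrist
```

```text
t 28.9 q [ 0.087 -0.01   1.759 -0.005  1.401  1.538] pos [0.5696 0.1237 0.3564] F [-5.7 -0.6  4.5] op -0.0001
[[0.993, 0.121, -0.007], [0.12, -0.993, -0.006], [-0.008, 0.005, -1.0]]
tip uvw from hinge mm [ 63.1  -2.2 150.4] x_bin/y_bin of tool z [np.float64(-0.008), np.float64(-0.005)] yaw tool x 6.92
t 28.9 q [ 0.087 -0.01   1.759 -0.005  1.401  1.538] pos [0.5696 0.1237 0.3564] rot [ 3.131  0.189 -0.012] op -0.0001 F [-5.7 -0.6  4.5]
[[0.993, 0.121, -0.007], [0.12, -0.993, -0.006], [-0.008, 0.005, -1.0]]
```

View pics/z2_wrist.png

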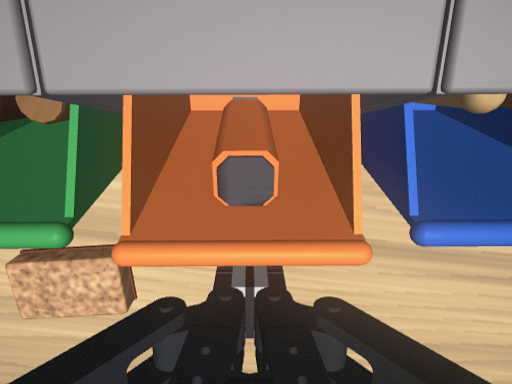

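Request:
{"op": "jog_arm", "data": {"steps": [[[0.8,0,-0.1],[0,0.3,0]],[[0.8,0,-0.1],[0,0.3,0]],[[0.7,0,0],[0,0,0]]]}}

```text
t: 29.25
tool_pos: [0.5858, 0.1261, 0.357]
tool_rot: [3.125, 0.191, -0.078]
contact_force: [-35.9, -5.8, 23.4]
opening: -0.0002
```

```bash
python3 rel.py
```

```text
t 29.25 q [ 0.089  0.038  1.709 -0.008  1.445  1.539] pos [0.5858 0.1261 0.357 ] F [-35.9  -5.8  23.4] op -0.0002
[[0.991, 0.122, -0.049], [0.121, -0.993, -0.013], [-0.05, 0.007, -0.999]]
tip uvw from hinge mm [ 54.1  -2.1 151.2] x_bin/y_bin of tool z [np.float64(-0.05), np.float64(-0.006)] yaw tool x 6.97
```

Firm resistance with the tip at u = 54 mm, where I expected it for a shut bin. I'll back off and look.

Request:
{"op": "jog_arm", "data": {"steps": [[[-1,0,0],[0,0,0]],[[-2,0,0],[0,2,0]],[[-3,0,0],[0,0,0]],[[-3,0,-3],[0,0,0]],[[0,0,-4],[0,0,0]],[[0,0,-4],[0,4,0]],[[0,0,0],[0,8,0]],[[0,0,0],[0,5,0]]]}}

```text
t: 30.05
tool_pos: [0.4974, 0.1159, 0.4722]
tool_rot: [-3.09, -0.19, -0.46]
contact_force: [-0.3, 0.8, -0.5]
opening: -0.0
```

```bash
python3 rel.py; python3 look.py fin wrist side
```

```text
t 30.05 q [ 0.082 -0.333  1.857  0.006  1.322  1.529] pos [0.4974 0.1159 0.4722] F [-0.3  0.8 -0.5] op -0.0
[[0.949, 0.121, 0.29], [0.118, -0.993, 0.029], [0.291, 0.006, -0.957]]
tip uvw from hinge mm [ 84.   -1.4 273.7] x_bin/y_bin of tool z [np.float64(0.291), np.float64(-0.007)] yaw tool x 7.09
t 30.05 q [ 0.082 -0.333  1.857  0.006  1.322  1.529] pos [0.4974 0.1159 0.4722] rot [-3.09 -0.19 -0.46] op -0.0 F [-0.3  0.8 -0.5]
[[0.949, 0.121, 0.29], [0.118, -0.993, 0.029], [0.291, 0.006, -0.957]]
```

View pics/fin_wrist.png

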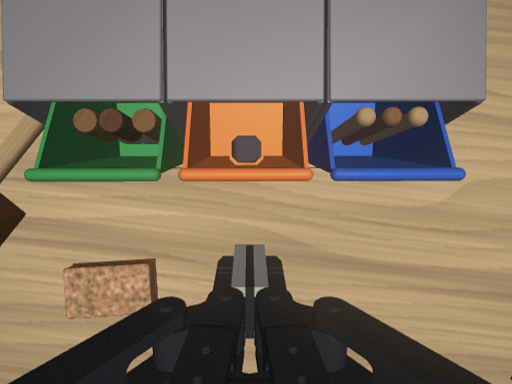

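View pics/fin_side.png

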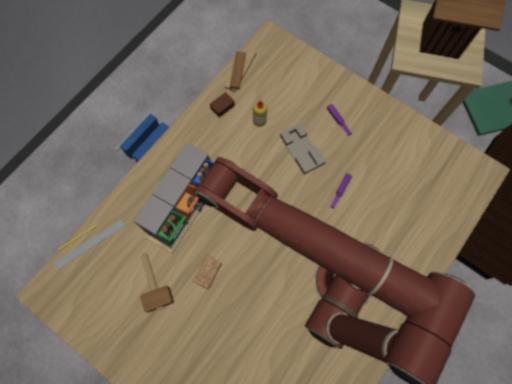

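All three rims are level at rows 174–175, and the chisel stands butt up at (247,150) in the orange bin. I'll check the rim position once more before handing in.

Request:
{"op": "jog_arm", "data": {"steps": [[[-2,0,-2],[0,0,0]],[[0,0,0],[0,0,0]],[[0,0,0],[0,0,0]]]}}

```text
t: 30.45
tool_pos: [0.4726, 0.1128, 0.4843]
tool_rot: [-3.093, -0.19, -0.443]
contact_force: [0.6, -0.3, -0.7]
opening: -0.0
```

```bash
python3 - <<'E'
from rel import *
d=np.load("pics/fin_wrist.npz"); c=(d["K"],d["T"])
for n,k in [("green l",(27,174)),("green r",(159,174)),("orange l",(182,174)),("orange r",(310,174)),("blue l",(330,174)),("blue r",(462,174))]:
    print(n,(inbin(plane("",k,.206,c))*1000).round(1))
E
python3 look.py fin2 wrist top
```

```text
green l [ 38.2 164.  173. ]
green r [ 38.3  65.  173. ]
orange l [ 38.3  47.7 173. ]
orange r [ 38.4 -48.7 173. ]
blue l [ 38.4 -63.9 173. ]
blue r [  38.6 -163.9  173. ]
t 30.45 q [ 0.08  -0.398  1.886  0.006  1.37   1.528] pos [0.4726 0.1128 0.4843] rot [-3.093 -0.19  -0.443] op -0.0 F [ 0.6 -0.3 -0.7]
[[0.953, 0.121, 0.279], [0.118, -0.993, 0.028], [0.28, 0.006, -0.96]]
```

View pics/fin2_wrist.png

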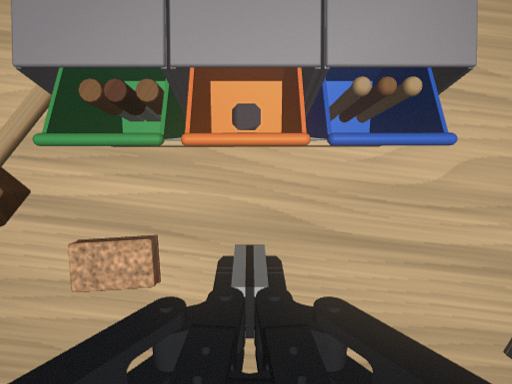

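All three rims measure 38 mm in front of the hinge line, so the bins are shut, and the view hasn't changed 0.4 s later. Handing in.

```bash
python3 -c "
from station import ctrl
print(ctrl.finish_job())"
```

```text
the job is handed in; nothing more can be done
None
```

The chisel is in the orange bin, edge down and handle up, and the bin is shut. I handed the job in at about 30.5 s with the robot touching nothing.

- **Bin opened:** I hooked the orange rim and drew it forward until the bin stayed open. The rim measured 132 mm in front of the hinge, as it should when open.
- **Chisel moved:** I lifted it out of the tray by the middle and set it on the clear bench. There I re-gripped it near the butt with the tool tilted. I lowered it along the front wall until it touched the bin floor at a few newtons, then let go.
- **Bin closed:** I pushed the rim back until it stopped firmly, at about 43 N on the fingers.

**Last checks:**
- The orange, green and blue rims all measured 38 mm in front of the hinge line, which is the shut position. I saw no click directly.
- Looking again 0.4 s later, the orange bin was still shut and the chisel butt was visible inside it.
- The glue bottle, mallet and sanding block looked unmoved in the pictures; I did not measure them.
- No check failed or disagreed.

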